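Clamp the specimen cups on the shaker and start it

TASK

Take all the red-lidded specimen cups out of the crate and stand each upright on its own ringed station on the shaker, between the middle fence and a clamp bar; leave the blue-lidded cup standing in the crate. Then turn the turnbuckle's sleeve, top to the right, until it will go no further and every cup is held fast by its sprung pad, and last switch the shaker on by pressing down the green-marked end of its rocker. Do not shift the two dropper bottles that stand in front.

Things in the scene. Friction and masses are not known exactly. Their poses are not given: they have to be found in the camera images.
- orb_shaker: low white shaker, fixed. Origin on the bench under the centre of its platform; x' runs away from the robot, y' to the left. Platform (black mat) 186 x 256 mm, top 50 above the bench, with a rim 4 thick, 30 high at its left and right ends. A clamp bar runs along y' near its front and its back edge (top 38 above the platform), each with two sprung rubber pads. In front (x' -94 to -144) a control ledge, top 50 above the bench.
- fence_mid (a point): middle of the fence on the platform's top (x' = y' = 0). The fence runs along y', rubber faced, 16 thick, 38 high, in two pieces, from y' 54 to 124 and from -54 to -124; cups stand on either side between it and the pads. The gap in its middle leaves room for the turnbuckle's arms.
- sleeve_center (a point): centre of the turnbuckle's sleeve, over the shaker's middle, 92 above the bench; axis level along x'. Brass, 24 across, 56 long. Its hub has four arms 90 degrees apart in the plane x' = 0, 7 thick with black balls 12 across, tips 38 from the axis. Turn it by pushing the upper arm sideways. Its screwed rods run to posts on the bars (26 wide, x' -84 and 84 when open, tops 107 above the bench).
- sleeve (a joint): turn of the sleeve, rad, 0 (bars out) to 7.6 (stop, bars in); grows as its top moves right (-y'). At 0, 1.571, 3.142.. an arm points straight up; at v that arm leans v to the right. Stiff (0.08 N m, 3 to 5 N at an arm), stays where left. Draws both bars in 2.23 mm per rad; the pads press on cups standing against the fence from 4.9 to 6 rad on.
- station_1 (a point): station for one cup, a grey ring on the mat between the front bar and the fence, left-hand side (x' -38, y' 95); point: on the platform's top. The gap there between fence and pad is 60 wide with the bars fully out. When the bars draw in, the pad pushes the cup up to about 6 towards the fence.
- station_2 (a point): station for one cup, a grey ring on the mat between the front bar and the fence, right-hand side (x' -38, y' -95); point: on the platform's top. The gap there between fence and pad is 60 wide with the bars fully out. When the bars draw in, the pad pushes the cup up to about 6 towards the fence.
- station_3 (a point): station for one cup, a grey ring on the mat between the back bar and the fence, left-hand side (x' 38, y' 95); point: on the platform's top. The gap there between fence and pad is 60 wide with the bars fully out. When the bars draw in, the pad pushes the cup up to about 6 towards the fence.
- station_4 (a point): station for one cup, a grey ring on the mat between the back bar and the fence, right-hand side (x' 38, y' -95); point: on the platform's top. The gap there between fence and pad is 60 wide with the bars fully out. When the bars draw in, the pad pushes the cup up to about 6 towards the fence.
- pad_front_left (a joint): sprung pad at station_1 (70 wide, 14 to 28 above the platform), m: 0 fully out, grows up to 0.008 as something presses it back into its bar; 2 N to start it, then 0.5 N per mm.
- pad_front_right (a joint): sprung pad at station_2 (70 wide, 14 to 28 above the platform), m: 0 fully out, grows up to 0.008 as something presses it back into its bar; 2 N to start it, then 0.5 N per mm.
- pad_back_left (a joint): sprung pad at station_3 (70 wide, 14 to 28 above the platform), m: 0 fully out, grows up to 0.008 as something presses it back into its bar; 2 N to start it, then 0.5 N per mm.
- pad_back_right (a joint): sprung pad at station_4 (70 wide, 14 to 28 above the platform), m: 0 fully out, grows up to 0.008 as something presses it back into its bar; 2 N to start it, then 0.5 N per mm.
- power_switch (a joint): rocker switch on the left-hand half of the control ledge (20 x 44 mm, black, green mark on its right end), rad: 0 off (right end up), 0.4 on (right end down). Stays where it is left.
- switch_on_end (a point): top of the switch's right, green-marked end, where it is pressed: about 3 N moves it down about 6 mm until it is on.
- crate: grey open crate, fixed, 194 x 184 x 32 mm, walls and floor 4; origin under its centre; x away from the robot. A flat white carton (46 x 46 x 19) lies in it too and may stay. Tall fixed microscopes stand close by: one beyond x = 0.72 m of the robot (y -0.25 to 0.25), one on the near right (x under 0.37, y under 0.05); keep wrist and gripper clear of them. Wall at y = -0.33.
- red_1_mid (a point): red-lidded specimen cup, white body, screw lid; 60 high, lid 57 across (top 14 of the height), body tapering from 52 across under the lid to about 44 at the foot. Point: its centre, half-way up; z along its axis. May be absent (None) in a run.
- red_2_mid (a point): red-lidded specimen cup, white body, screw lid; 60 high, lid 57 across (top 14 of the height), body tapering from 52 across under the lid to about 44 at the foot. Point: its centre, half-way up; z along its axis. May be absent (None) in a run.
- red_3_mid (a point): red-lidded specimen cup, white body, screw lid; 60 high, lid 57 across (top 14 of the height), body tapering from 52 across under the lid to about 44 at the foot. Point: its centre, half-way up; z along its axis. May be absent (None) in a run.
- red_4_mid (a point): red-lidded specimen cup, white body, screw lid; 60 high, lid 57 across (top 14 of the height), body tapering from 52 across under the lid to about 44 at the foot. Point: its centre, half-way up; z along its axis. May be absent (None) in a run.
- blue_cup_mid (a point): blue-lidded specimen cup, white body, screw lid; 60 high, lid 57 across (top 14 of the height), body tapering from 52 across under the lid to about 44 at the foot. Point: its centre, half-way up; z along its axis. Stands among the red-lidded ones in the crate.
- stain_bottle: violet dropper bottle with a white cap, 33 x 33 x 98 mm, bystander in front of the shaker; origin under its foot.
- brown_bottle: brown dropper bottle with a black cap, 30 x 30 x 84 mm, bystander in front of the shaker; origin under its foot.
Things that resemble listed ones, but are neither listed nor needed, are in the scene too. Of the things that look like the part that bears blue_cup_mid, the larger one is meant.

How it is judged:
On the way, in this order (a step that is already met when the one before it is completed fails the run):
1. every red-lidded cup stands upright on a station of the shaker (angle between each of red_1_mid, red_2_mid, red_3_mid, red_4_mid's own z axis and vertical below 0.12 rad and height (world z) of red_1_mid between 0.072 and 0.088 m and (horizontal distance between red_1_mid and station_1 below 0.022 m or horizontal distance between red_1_mid and station_2 below 0.022 m or horizontal distance between red_1_mid and station_3 below 0.022 m or horizontal distance between red_1_mid and station_4 below 0.022 m) and height (world z) of red_2_mid between 0.072 and 0.088 m and (horizontal distance between red_2_mid and station_1 below 0.022 m or horizontal distance between red_2_mid and station_2 below 0.022 m or horizontal distance between red_2_mid and station_3 below 0.022 m or horizontal distance between red_2_mid and station_4 below 0.022 m) and height (world z) of red_3_mid between 0.072 and 0.088 m and (horizontal distance between red_3_mid and station_1 below 0.022 m or horizontal distance between red_3_mid and station_2 below 0.022 m or horizontal distance between red_3_mid and station_3 below 0.022 m or horizontal distance between red_3_mid and station_4 below 0.022 m) and height (world z) of red_4_mid between 0.072 and 0.088 m and (horizontal distance between red_4_mid and station_1 below 0.022 m or horizontal distance between red_4_mid and station_2 below 0.022 m or horizontal distance between red_4_mid and station_3 below 0.022 m or horizontal distance between red_4_mid and station_4 below 0.022 m)), for 0.3 s.
2. the turnbuckle has drawn the bars in so that every cup's pad is pressed back (angle between each of red_1_mid, red_2_mid, red_3_mid, red_4_mid's own z axis and vertical below 0.12 rad and height (world z) of red_1_mid between 0.072 and 0.088 m and ((horizontal distance between red_1_mid and station_1 below 0.022 m and value of joint pad_front_left above 0.0015 m) or (horizontal distance between red_1_mid and station_2 below 0.022 m and value of joint pad_front_right above 0.0015 m) or (horizontal distance between red_1_mid and station_3 below 0.022 m and value of joint pad_back_left above 0.0015 m) or (horizontal distance between red_1_mid and station_4 below 0.022 m and value of joint pad_back_right above 0.0015 m)) and height (world z) of red_2_mid between 0.072 and 0.088 m and ((horizontal distance between red_2_mid and station_1 below 0.022 m and value of joint pad_front_left above 0.0015 m) or (horizontal distance between red_2_mid and station_2 below 0.022 m and value of joint pad_front_right above 0.0015 m) or (horizontal distance between red_2_mid and station_3 below 0.022 m and value of joint pad_back_left above 0.0015 m) or (horizontal distance between red_2_mid and station_4 below 0.022 m and value of joint pad_back_right above 0.0015 m)) and height (world z) of red_3_mid between 0.072 and 0.088 m and ((horizontal distance between red_3_mid and station_1 below 0.022 m and value of joint pad_front_left above 0.0015 m) or (horizontal distance between red_3_mid and station_2 below 0.022 m and value of joint pad_front_right above 0.0015 m) or (horizontal distance between red_3_mid and station_3 below 0.022 m and value of joint pad_back_left above 0.0015 m) or (horizontal distance between red_3_mid and station_4 below 0.022 m and value of joint pad_back_right above 0.0015 m)) and height (world z) of red_4_mid between 0.072 and 0.088 m and ((horizontal distance between red_4_mid and station_1 below 0.022 m and value of joint pad_front_left above 0.0015 m) or (horizontal distance between red_4_mid and station_2 below 0.022 m and value of joint pad_front_right above 0.0015 m) or (horizontal distance between red_4_mid and station_3 below 0.022 m and value of joint pad_back_left above 0.0015 m) or (horizontal distance between red_4_mid and station_4 below 0.022 m and value of joint pad_back_right above 0.0015 m))), for 0.3 s.
3. the shaker is switched on (value of joint power_switch above 0.3 rad), for 0.2 s.
At the end, for the whole second after the job is handed in: Every red-lidded cup stands upright (within 7 degrees) on the platform within 22 mm of its station with that station's pad pressed back by at least 1.5 mm, the switch is on (over 0.3 rad), and the blue-lidded cup stands in the crate (all of step 2 and value of joint power_switch above 0.3 rad and angle between blue_cup_mid's own z axis and vertical below 0.2 rad and height (world z) of blue_cup_mid below 0.05 m and x of blue_cup_mid in the frame of crate between -0.095 and 0.095 m and y of blue_cup_mid in the frame of crate between -0.09 and 0.09 m); the robot touches nothing.
It fails at once if the violet dropper bottle is shifted by more than 4 cm (distance of stain_bottle from where it was at the start of the episode above 0.04 m).
It fails at once if the brown dropper bottle is shifted by more than 4 cm (distance of brown_bottle from where it was at the start of the episode above 0.04 m).
Of red_1, red_2, red_3, red_4 only 3 to 4 are there at a start; the rules pass over those that are not, and their reading is None.
At some moment in a run one of red_1, red_2, red_3, red_4 may be knocked a few centimetres aside while the robot is not near it.
Once in a run the grip may slacken for a moment while it holds something.
It also fails if it takes over 210 s, if anything falls off the work surface, if the arm or the gripper's body presses on something with over 40 N, if the wrist force passes 120 N, or if a joint passes its speed limit or range.

ROBOT

A 6-joint arm with a two-finger parallel gripper is mounted at the origin on the work surface; the furniture and walls round the work are solid. World frame = base frame: x ahead of the robot, y to its left, z up, the work surface at z = 0. Lengths are in m, angles in rad, forces in N, time in s.
With the tool pointing down it reaches from about 0.275 to 0.75 m from the base axis. Payload 10.2 kg.
Tool frame: the origin (TCP) lies midway between the tips of the shut fingers; the grasp point (between the pads) lies 19 mm behind it; z points along the fingers, y is the line along which they close (so a half turn about z gives the same grasp; the last joint's range is limited). The gripper opens to 88 mm and grips with 3 to 60 N. Pads are 18 mm wide; open, the fingers measure 123 mm over their backs; the gripper's body (75 mm by 187 mm) begins 45 mm behind the grasp point.
Start: joints at [1, 0.313, 1.498, -0, 1.331, -0.223], TCP at [0.179, 0.494, 0.239] pointing down, gripper open.
Joint ranges: [-2.94, 2.94], [-0.97, 2.17], [0.19, 2.56], [-1.23, 4.37], [0.02, 3.11], [-2.88, 2.88]. Speed limits (rad/s): [2.39, 2.39, 3.01, 3.14, 3.14, 3.14].

INTERFACE

Orientations are given as a unit quaternion [x, y, z, w].
In Python, from workcell import env gives the robot as it stands. The module is installed in compiled form; this text tells all that it offers.
- The arm moves only by the tool play_rows, never from a script. Its argument "steps" is a list of rows, each a list of 4 numbers: the shift along the tool's x, y, z in units of 0.2 m (1.0 is 0.2 m), then the turn about the tool's z in units of pi rad (1.0 is pi rad). A call has 1 to 10 rows; each row is the pose to reach, as a shift and turn from the pose commanded when the call began, along the tool's axes at that moment, turning the shorter way round; what a row does not reach only later rows make up. A row lasts 1/10 s, in which the tool goes at most 50 mm and 8.59 degrees, less where a joint would pass 70% of its speed; a pose out of reach is approached as far as the arm can. A call with a number of a shift or a turn outside -1 to 1 is refused whole. A call with a gripper value outside its range is refused whole. "jaw" is the closure, from -1 (fully open) to 1 (shut), so that 0 is half open, set as the call begins (left out, the last holds). The fingers move at their own pace and stop on an object; "force" is the grip in N (left out, the last holds). Time passes only in rows, so rows that repeat a pose let the fingers close. It gives the time, the measured TCP pose, the force, the opening and the grip force at its end, in the units of the state.
- env.state(): the state, without advancing time (a new reading comes with each control period).
- env.get_image(name): name is "scene" or "top" or "wrist"; returns a dict with "color" (480x640x3 uint8, red, green, blue), "fovy" (degrees; the focal length in pixels is half the picture's height over the tangent of half this angle, whatever the lens; pixels are square), "cx", "cy" (the principal point, pixels), "cam_to_world" (4x4, takes a point from camera to world coordinates); the wrist camera has in their place "tool_from_camera" (4x4, takes a point from camera to tool coordinates, whose origin is the TCP and whose axes are the flange's). Camera axes: x right, y down, z forward; pixel columns grow to the right and rows downward; lengths in m; the calibration is good to about 2 mm. A picture is of the moment at which its call begins: read the wrist's pose just before it. There is no depth.
- env.sign_off(): hands the job in; it is judged then, once.
Trained networks look in the newest picture that a camera, given by its name, has taken for a name from the list of things; names that differ only in an ending like _2 or _b are one class to them, and where a whole thing is asked for, a point or a joint stands for the part that bears it (a point fixed in the world has none). Each returns a list of dicts, best first, with "confidence" (0 to 1); they miss things now and then, are a little off and sometimes report something else, mostly with a low value. They report only what shows in the picture. A call takes as long as a camera call. They do not tell look-alikes from the thing itself.
- env.find_in(camera, query): "position" ([x, y, z] in m, in world coordinates, good to about 4 mm: the middle of the surface that is visible of it).
The state is a dict: "clock": time; "qpos": joint angles; "qd": joint speeds; "joint_torque": joint torques, N m; "eef_pos": TCP position; "tcp_rot": TCP orientation; "contact_force": force on the tool from outside, world axes, zero at the start; "ft_torque": the same for the moment, N m; "finger_gap": finger opening in m; "grip_force": force on a finger pad.
Only numpy, scipy, OpenCV 4.12 (cv2) and the standard library are available. Lean on these libraries where they do the work, as an engineer would, in place of code of your own. Each camera call takes 0.05 s, during which the arm holds its last target. There are 200 camera calls.

## Working session

There is one attempt and no reset: what is moved stays moved. The work goes in short steps, Python scripts to look and compute and a tool call to move; the robot and the scene stay as the last step left them, time stands still between calls to the robot, and variables do not carry over. Pictures are saved under pics/ and viewed, at most 14 in all, crops included, and the job is handed in when it is done.

Besides the shell and the picture viewer there is one more tool, called after "Emit:" by a JSON object that holds its "name" and its "arguments". play_rows: Moves the arm, as the interface text tells. Shifts and turns lie within -1 to 1; 1 stands for 0.2 m of shift or pi rad of turn. Its arguments: {"type":"object","properties":{"steps":{"type":"array","items":{"type":"array","items":{"type":"number"}}},"jaw":{"type":"number"},"force":{"type":"number"}},"required":["steps"]}

```bash
mkdir -p pics; cat > h.py <<'E'
import numpy as np, cv2, math
from workcell import env
from scipy.spatial.transform import Rotation as R
def snap(cam,fn=None):
    im=env.get_image(cam)
    if fn: cv2.imwrite('pics/'+fn,cv2.cvtColor(im['color'],cv2.COLOR_RGB2BGR))
    return im
def c2w(im):
    if 'cam_to_world' in im: return np.array(im['cam_to_world'])
    s=env.state(); T=np.eye(4); T[:3,:3]=R.from_quat(s['tcp_rot']).as_matrix(); T[:3,3]=s['eef_pos']
    return T@np.array(im['tool_from_camera'])
def px2w(im,u,v,z,T=None):
    T=c2w(im) if T is None else T
    f=240/math.tan(math.radians(im['fovy'])/2)
    d=T[:3,:3]@np.array([(u-im['cx'])/f,(v-im['cy'])/f,1]); o=T[:3,3]
    return o+d*(z-o[2])/d[2]
def w2px(im,p,T=None):
    T=c2w(im) if T is None else T
    f=240/math.tan(math.radians(im['fovy'])/2)
    q=np.linalg.inv(T)@np.append(p,1); return im['cx']+f*q[0]/q[2],im['cy']+f*q[1]/q[2]
def st():
    s=env.state(); print('t',round(s['clock'],2),'p',np.round(s['eef_pos'],4),'yaw',round(yaw(s),4),'gap',round(s['finger_gap'],4),'q',np.round(s['qpos'],2),'F',np.round(s['contact_force'],1)); return s
def yaw(s): # world angle of tool x
    m=R.from_quat(s['tcp_rot']).as_matrix(); return math.atan2(m[1,0],m[0,0])
def go(p,yw=None):
    "tool-frame units to world TCP target p, tool x at yaw yw (mod pi)"
    s=env.state(); m=R.from_quat(s['tcp_rot']).as_matrix()
    d=m.T@(np.array(p)-s['eef_pos'])/0.2
    t=0
    if yw is not None:
        t=-(yw-yaw(s)); t=(t+math.pi/2)%math.pi-math.pi/2
        t/=math.pi
    print('go',np.round(d,4),'turn',round(t,4),'max/rows',round(np.linalg.norm(d)*.2/.05,1),round(abs(t)*180/8.59,1)); return d,t
E
python3 - <<'E'
from h import *
st()
print(np.round(R.from_quat(env.state()['tcp_rot']).as_matrix(),3))
for c in ['top','scene']:
    im=snap(c,c+'0.png'); print(c,im['fovy'],im['cx'],im['cy'],np.round(c2w(im),3).tolist())
    for q in ['orb_shaker','sleeve_center','station_1','crate','red_1_mid','blue_cup_mid','stain_bottle','brown_bottle','switch_on_end','fence_mid']:
        print(q,[(np.round(d['position'],3).tolist(),round(d['confidence'],2)) for d in env.find_in(c,q)])
E
```

```text
t 0.0 p [0.1788 0.4933 0.2382] yaw 2.7938 gap 0.0879 q [ 1.    0.31  1.5  -0.    1.33 -0.22] F [ 0.5  0.1 -0.9]
[[-0.94   0.341 -0.001]
 [ 0.341  0.94  -0.001]
 [ 0.    -0.001 -1.   ]]
top 44.04439571383908 320.4092553796311 242.8594401048709 [[0.016, -0.999, 0.048, 0.443], [-1.0, -0.016, 0.004, 0.003], [-0.004, -0.048, -0.999, 1.333], [0.0, 0.0, 0.0, 1.0]]
orb_shaker [([0.554, 0.152, 0.051], 0.9), ([0.632, -0.103, 0.056], 0.38)]
sleeve_center [([0.55, 0.155, 0.05], 0.79), ([0.63, -0.096, 0.06], 0.49), ([0.655, 0.071, 0.076], 0.44)]
station_1 [([0.547, 0.15, 0.053], 0.55)]
crate [([0.569, -0.144, 0.006], 0.87), ([0.554, 0.149, 0.047], 0.59)]
red_1_mid [([0.63, -0.214, 0.065], 0.86)]
blue_cup_mid [([0.514, -0.215, 0.058], 0.61), ([0.423, -0.103, 0.047], 0.53)]
stain_bottle [([0.509, 0.057, 0.08], 0.72), ([0.345, 0.21, 0.052], 0.68)]
brown_bottle [([0.343, 0.163, 0.045], 0.71)]
switch_on_end [([0.448, 0.213, 0.064], 0.71)]
fence_mid [([0.554, 0.15, 0.052], 0.93)]
scene 48.815588490607155 322.70874760126037 240.00296806536448 [[-0.839, 0.485, -0.247, 0.778], [0.545, 0.743, -0.388, 0.432], [-0.004, -0.46, -0.888, 1.067], [0.0, 0.0, 0.0, 1.0]]
orb_shaker [([0.57, 0.163, 0.053], 0.66), ([0.451, 0.216, 0.062], 0.26)]
sleeve_center [([0.562, 0.165, 0.051], 0.61)]
station_1 [([0.564, 0.167, 0.052], 0.92), ([0.579, 0.157, 0.101], 0.34)]
crate [([0.578, -0.125, 0.004], 0.69), ([0.516, 0.061, 0.081], 0.63)]
red_1_mid [([0.635, -0.206, 0.061], 0.61)]
blue_cup_mid [([0.514, -0.206, 0.063], 0.71), ([0.569, 0.164, 0.051], 0.69), ([0.428, -0.1, 0.048], 0.62)]
stain_bottle [([0.349, 0.221, 0.051], 0.65)]
brown_bottle [([0.348, 0.168, 0.039], 0.57)]
switch_on_end [([0.448, 0.218, 0.062], 0.67), ([0.348, 0.169, 0.04], 0.53)]
fence_mid [([0.568, 0.167, 0.053], 0.9), ([0.643, 0.254, 0.079], 0.2)]
```

View pics/top0.png

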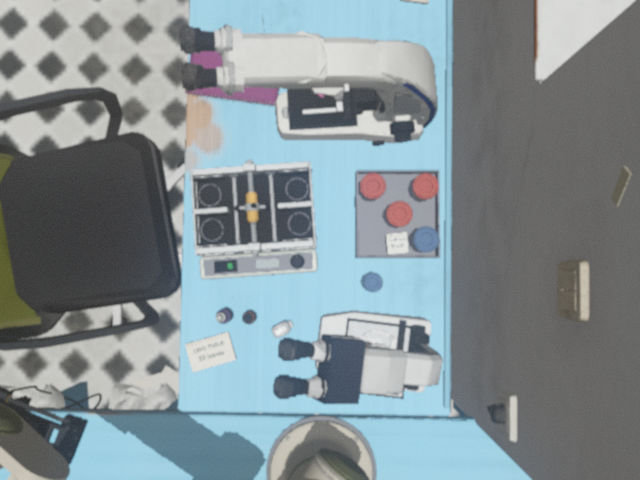

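View pics/scene0.png

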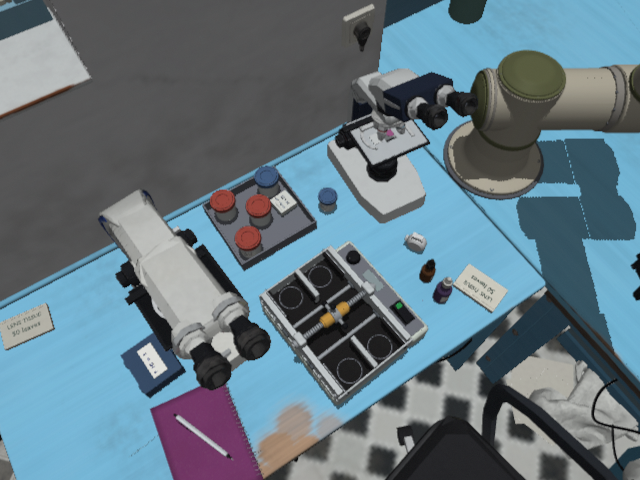

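```bash
python3 - <<'E'
from h import *
im=snap('top'); c=im['color'].astype(int)
m=((c[...,0]>110)&(c[...,1]<90)&(c[...,2]<90)).astype(np.uint8); m[:,:350]=0;m[:,440:]=0;m[:160]=0;m[262:]=0
n,l,s,ce=cv2.connectedComponentsWithStats(m)
for i in range(1,n):
    if s[i,4]>40: print('red',ce[i],s[i],np.round(px2w(im,*ce[i],0.064),4))
m=((c[...,2]>c[...,0]+35)&(c[...,1]<130)).astype(np.uint8); m[:,:350]=0;m[:,440:]=0;m[:160]=0;m[300:]=0
n,l,s,ce=cv2.connectedComponentsWithStats(m)
for i in range(1,n):
    if s[i,4]>100: print('blue',ce[i],s[i],np.round(px2w(im,*ce[i],0.064),4))
cr=c[155:285,185:325].astype(np.uint8)
cv2.imwrite('pics/topz.png',cv2.cvtColor(cv2.resize(cr,None,fx=4.5,fy=4.5,interpolation=cv2.INTER_CUBIC),cv2.COLOR_RGB2BGR))
w=snap('wrist'); print(w['fovy'],w['cx'],w['cy'],np.round(w['tool_from_camera'],3).tolist())
E
```

```text
63.10595152493677 318.52949675858116 236.36004930944324 [[0.0, -0.962, -0.273, 0.07], [1.0, 0.0, -0.0, 0.002], [0.0, -0.273, 0.962, -0.146], [0.0, 0.0, 0.0, 1.0]]
```

View pics/topz.png

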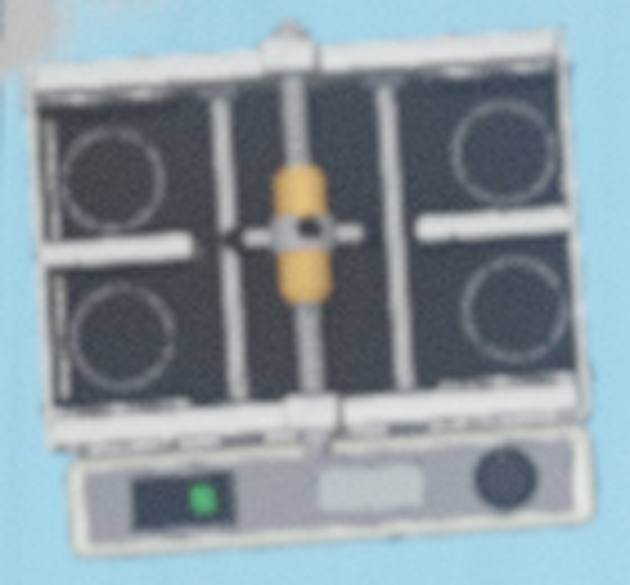

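```bash
python3 - <<'E'
from h import *
im=snap('top'); hsv=cv2.cvtColor(im['color'],cv2.COLOR_RGB2HSV).astype(int)
H,S,V=hsv[...,0],hsv[...,1],hsv[...,2]
for nm,m in [('red',((H<10)|(H>170))&(S>110)),('blue',(H>100)&(H<125)&(S>100)&(V<190))]:
    m=m.astype(np.uint8); m[:,:350]=0;m[:,440:]=0;m[:160]=0;m[300:]=0
    n,l,s,ce=cv2.connectedComponentsWithStats(m)
    for i in range(1,n):
        if s[i,4]>100: print(nm,np.round(ce[i],1),s[i],np.round(px2w(im,*ce[i],0.062),4))
P=np.array([px2w(im,184.6+u/4.5,154.6+v/4.5,0.05) for u,v in [(122,337),(515,308),(112,180),(503,150)]])
print(np.round(P,4)); C=P.mean(0); ex=(P[2]+P[3]-P[0]-P[1]); ey=P[0]+P[2]-P[1]-P[3]
a1=math.atan2(ex[1],ex[0]);a2=math.atan2(-ey[0],ey[1]);print('C',C,np.linalg.norm(ex)/2,np.linalg.norm(ey)/2,a1,a2)
print('green',px2w(im,184.6+203/4.5,154.6+500/4.5,0.056))
go([0.5,0.12,0.36],math.pi+a2)
E
```

```text
[[0.5302 0.2449 0.05  ]
 [0.5473 0.0557 0.05  ]
 [0.6062 0.2517 0.05  ]
 [0.6238 0.0629 0.05  ]]
C [0.5768425  0.15380828 0.05      ] 0.07654592218005399 0.1897622406043978 0.09132208601020303 0.09153754642574342
green [0.45228924 0.20303616 0.056     ]
go [-2.1457 -1.2089 -0.6064] turn -0.1398 max/rows 10.1 2.9
```

Emit:
{"name": "play_rows", "arguments": {"steps": [[-0.25,-0.15,-0.1,-0.04],[-0.5,-0.3,-0.2,-0.08],[-0.7,-0.4,-0.3,-0.11],[-0.85,-0.5,-0.4,-0.14],[-0.9,-0.6,-0.4,-0.14],[-1,-0.6,-0.4,-0.14],[-1,-0.6,-0.4,-0.14],[-1,-0.6,-0.4,-0.14]]}}

```text
clock: 2.05
eef_pos: [0.3258, 0.3128, 0.3185]
tcp_rot: [-0.046, 0.999, -0.0, -0.0]
contact_force: [0.7, 0.7, -0.6]
finger_gap: 0.0884
grip_force: 0.0
```

```bash
python3 - <<'E'
from h import *
im=snap('top'); c=im['color']
for u,v in [(372,186),(425,186),(399,214),(425,239)]: print(c[v,u],px2w(im,u,v,.062))
st();go([0.5,-0.1,0.36],math.pi+.0914)
E
```

```text
[193 121 123] [ 0.62886487 -0.10048532  0.062     ]
[190 113 111] [ 0.63068882 -0.21458399  0.062     ]
[192 119 116] [ 0.56926997 -0.15923278  0.062     ]
[110 139 172] [ 0.51637191 -0.21549997  0.062     ]
t 2.1 p [0.3255 0.313  0.3185] yaw -3.049 gap 0.0881 q [ 0.51  0.1   1.55  0.    1.49 -1.16] F [-0.7 -0.2  0.3]
go [-0.6779 -2.1369 -0.2079] turn 0.0004 max/rows 9.0 0.0
```

Emit:
{"name": "play_rows", "arguments": {"steps": [[-0.15,-0.2,-0.05,0],[-0.3,-0.4,-0.1,0],[-0.45,-0.6,-0.15,0],[-0.6,-0.8,-0.2,0],[-0.68,-1,-0.2,0],[-0.68,-1,-0.2,0]]}}

```text
clock: 2.7
eef_pos: [0.4815, 0.1231, 0.3579]
tcp_rot: [-0.044, 0.999, -0.0, -0.001]
contact_force: [0.1, 0.6, -0.6]
finger_gap: 0.0882
grip_force: 0.0
```

Emit:
{"name": "play_rows", "arguments": {"steps": [[0,-0.25,0,0],[0,-0.5,0,0],[0,-0.75,0,0],[0,-1,0,0],[0,-1,0,0],[0,-1,0,0],[0,-1,0,0]]}}

```text
clock: 3.4
eef_pos: [0.4982, -0.0714, 0.3588]
tcp_rot: [-0.047, 0.999, 0.0, 0.0]
contact_force: [0.2, -1.0, -0.4]
finger_gap: 0.0879
grip_force: 0.0
```

```bash
cat >> h.py <<'E'
def lids(im,z,lo=(165,45),T=None):
    "red & blue lid centres in the picture at lid height z"
    hsv=cv2.cvtColor(cv2.GaussianBlur(im['color'],(5,5),0),cv2.COLOR_RGB2HSV).astype(int); H,S,V=hsv[...,0],hsv[...,1],hsv[...,2]
    T=c2w(im) if T is None else T
    for nm,m in [('red',((H<12)|(H>165))&(S>70)),('blue',(H>98)&(H<125)&(S>70)&(V<190))]:
        m=cv2.morphologyEx(m.astype(np.uint8),cv2.MORPH_OPEN,np.ones((5,5)))
        for k in cv2.findContours(m,cv2.RETR_EXTERNAL,cv2.CHAIN_APPROX_NONE)[0]:
            if cv2.contourArea(k)<150: continue
            (u,v),r=cv2.minEnclosingCircle(k); e=cv2.fitEllipse(k)
            print(nm,'A',cv2.contourArea(k),'box',cv2.boundingRect(k),'ell',np.round(e[0]),np.round(e[1]),'->',np.round(px2w(im,*e[0],z,T),4))
E
python3 - <<'E'
from h import *
st(); im=snap('wrist','w1.png'); lids(im,.064)
for q in ['red_1_mid','blue_cup_mid']: print(q,[(np.round(d['position'],3).tolist(),round(d['confidence'],2)) for d in env.find_in('wrist',q)])
E
```

```text
t 3.4 p [ 0.4982 -0.0714  0.3588] yaw -3.0473 gap 0.0879 q [-0.38  0.21  1.32  0.    1.61 -2.04] F [ 0.2 -1.  -0.4]
red A 1511.5 box (262, 270, 45, 43) ell [284. 291.] [42. 45.] -> [ 0.6267 -0.0999  0.064 ]
red A 888.0 box (170, 262, 46, 34) ell [193. 277.] [30. 48.] -> [ 0.6194 -0.2104  0.064 ]
red A 1711.5 box (216, 218, 48, 47) ell [239. 241.] [46. 47.] -> [ 0.5682 -0.1569  0.064 ]
blue A 403.5 box (161, 392, 23, 55) ell [172. 421.] [ 8. 82.] -> [ 0.831  -0.2383  0.064 ]
blue A 153.0 box (264, 341, 17, 12) ell [272. 347.] [12. 18.] -> [ 0.7049 -0.1093  0.064 ]
blue A 153.0 box (397, 316, 19, 11) ell [405. 321.] [10. 21.] -> [0.6534 0.0538 0.064 ]
blue A 1930.0 box (162, 168, 54, 48) ell [190. 191.] [47. 53.] -> [ 0.5147 -0.2154  0.064 ]
blue A 1114.5 box (278, 98, 38, 38) ell [296. 117.] [36. 39.] -> [ 0.4223 -0.1014  0.064 ]
blue A 965.0 box (544, 50, 43, 42) ell [567.  72.] [31. 45.] -> [0.3503 0.1775 0.064 ]
blue A 16649.5 box (303, 0, 193, 246) ell [391. 113.] [ 99. 281.] -> [4.084e-01 1.000e-04 6.400e-02]
red_1_mid [([0.562, -0.137, 0.003], 0.74), ([0.616, -0.21, 0.064], 0.65)]
blue_cup_mid [([0.419, -0.101, 0.045], 0.95), ([0.515, -0.214, 0.063], 0.62), ([0.451, 0.21, 0.062], 0.59)]
```

View pics/w1.png

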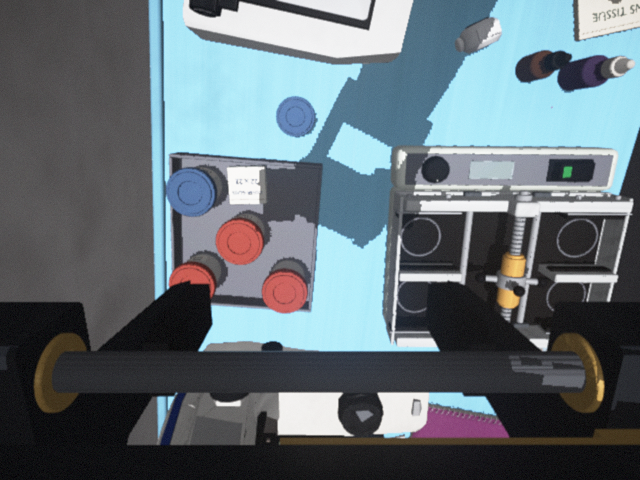

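```bash
python3 - <<'E'
from h import *
go([.628,-.100,.13],math.pi+.0914); go([.628,-.100,.042],math.pi+.0914)
E
```

```text
go [-0.6321 -0.2018  1.1448] turn 0.0009 max/rows 5.3 0.0
go [-0.6319 -0.2018  1.5848] turn 0.0009 max/rows 6.9 0.0
```

Emit:
{"name": "play_rows", "arguments": {"steps": [[-0.15,-0.05,0.15,0],[-0.3,-0.1,0.3,0],[-0.45,-0.15,0.45,0],[-0.6,-0.2,0.6,0],[-0.63,-0.2,0.8,0],[-0.63,-0.2,1.0,0],[-0.63,-0.2,1.0,0],[-0.63,-0.2,1.0,0]], "jaw": -1}}

```text
clock: 4.35
eef_pos: [0.6278, -0.1009, 0.1601]
tcp_rot: [-0.046, 0.999, -0.0, 0.0]
contact_force: [0.3, 0.2, 0.8]
finger_gap: 0.0879
grip_force: 0.0
```

```bash
python3 - <<'E'
from h import *
st();im=snap('wrist','w2.png'); lids(im,.064)
im=snap('top');lids(im,.062)
go([.628,-.100,.042],math.pi+.0914)
E
```

```text
t 4.35 p [ 0.6278 -0.1009  0.1601] yaw -3.0486 gap 0.0879 q [-0.34  0.62  1.24 -0.    1.28 -2.01] F [0.3 0.2 0.8]
red A 5543.0 box (275, 195, 86, 82) ell [318. 236.] [83. 86.] -> [ 0.628  -0.1005  0.064 ]
red A 6058.5 box (99, 181, 91, 85) ell [144. 222.] [84. 92.] -> [ 0.6294 -0.2124  0.064 ]
red A 6902.0 box (186, 88, 94, 95) ell [232. 135.] [91. 97.] -> [ 0.5698 -0.1577  0.064 ]
blue A 580.0 box (274, 333, 33, 21) ell [291. 343.] [22. 36.] -> [ 0.7081 -0.1123  0.064 ]
blue A 3489.5 box (425, 281, 69, 71) ell [456. 315.] [67. 70.] -> [ 0.6758 -0.0007  0.064 ]
blue A 478.0 box (104, 250, 11, 88) ell [109. 293.] [  6. 139.] -> [ 0.6811 -0.2377  0.064 ]
blue A 27435.0 box (334, 0, 182, 307) ell [430. 117.] [121. 368.] -> [ 0.5482 -0.0405  0.064 ]
blue A 8082.5 box (82, 0, 105, 196) ell [137.  90.] [ 95. 266.] -> [ 0.5493 -0.2144  0.064 ]
blue A 405.0 box (66, 385, 21, 28) ell [ 76. 398.] [20. 27.] -> [0.1659 0.5211 0.062 ]
blue A 1554.0 box (224, 285, 71, 46) ell [259. 307.] [36. 69.] -> [0.3646 0.1381 0.062 ]
blue A 443.0 box (414, 228, 25, 23) ell [426. 239.] [23. 25.] -> [ 0.5163 -0.2174  0.062 ]
go [0.0036 0.0083 0.5985] turn 0.0004 max/rows 2.4 0.0
```

View pics/w2.png

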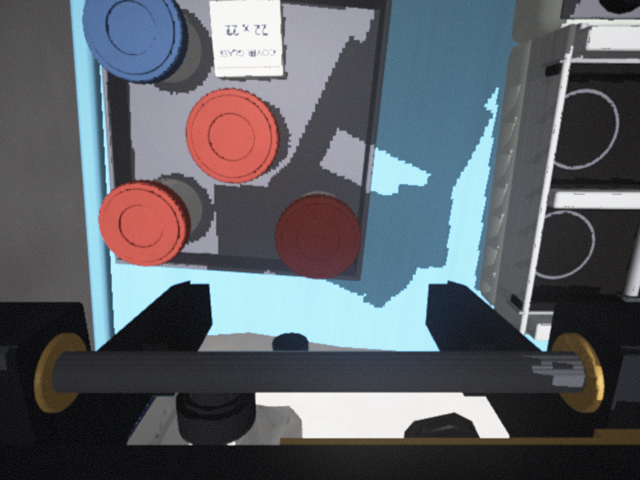

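Emit:
{"name": "play_rows", "arguments": {"steps": [[0,0.01,0.2,0],[0,0.01,0.4,0],[0,0.01,0.5,0],[0,0.01,0.6,0],[0,0.01,0.6,0],[0,0.01,0.6,0]]}}

```text
clock: 5.05
eef_pos: [0.6282, -0.0997, 0.0409]
tcp_rot: [-0.046, 0.999, -0.001, 0.001]
contact_force: [-0.3, 0.3, 0.4]
finger_gap: 0.0886
grip_force: 0.0
```

Emit:
{"name": "play_rows", "arguments": {"steps": [[0,0,0,0],[0,0,0,0],[0,0,0,0],[0,0,0,0],[0,0,0,0],[0,0,0,0],[0,0,0,0]], "jaw": 1, "force": 25}}

```text
clock: 5.75
eef_pos: [0.6274, -0.0996, 0.0391]
tcp_rot: [-0.046, 0.999, -0.0, 0.0]
contact_force: [-0.4, -0.2, 4.4]
finger_gap: 0.0563
grip_force: 25.0
```

Emit:
{"name": "play_rows", "arguments": {"steps": [[0,0,-0.15,0],[0,0,-0.4,0],[0,0,-0.65,0],[0,0,-0.8,0],[0,0,-0.8,0],[0,0,-0.8,0],[0,0,-0.8,0]]}}

```text
clock: 6.45
eef_pos: [0.6265, -0.0993, 0.1966]
tcp_rot: [-0.046, 0.999, 0.001, -0.002]
contact_force: [-0.6, -0.1, -0.8]
finger_gap: 0.0558
grip_force: 25.0
```

```bash
cat >> h.py <<'E'
A=.0914; C=np.array([.5768,.1538]); YW=math.pi+A
def sh(x,y,z): return [C[0]+x*math.cos(A)-y*math.sin(A),C[1]+x*math.sin(A)+y*math.cos(A),z]
E
python3 - <<'E'
from h import *
st(); go(sh(.038,-.095,.2),YW)
E
```

```text
t 6.45 p [ 0.6265 -0.0993  0.1966] yaw -3.0496 gap 0.0558 q [-0.34  0.59  1.19 -0.    1.36 -2.  ] F [-0.6 -0.1 -0.8]
go [-0.0583  0.8077 -0.0161] turn 0.0002 max/rows 3.2 0.0
```

Emit:
{"name": "play_rows", "arguments": {"steps": [[-0.02,0.2,0,0],[-0.04,0.4,0,0],[-0.06,0.6,0,0],[-0.06,0.75,0,0],[-0.06,0.81,0,0],[-0.06,0.81,0,0],[-0.06,0.81,0,0],[-0.06,0.81,0,0]]}}

```text
clock: 7.25
eef_pos: [0.6244, 0.0614, 0.1983]
tcp_rot: [-0.045, 0.999, -0.0, -0.0]
contact_force: [-0.2, -0.3, -0.8]
finger_gap: 0.0564
grip_force: 25.0
```

```bash
python3 - <<'E'
from h import *
st(); im=snap('wrist','w3.png'); go(sh(.038,-.095,.087),YW)
T=c2w(im)
for n,(x,y) in zip('1234',[(-.038,.095),(-.038,-.095),(.038,.095),(.038,-.095)]): print(n,np.round(w2px(im,sh(x,y,.05),T)))
E
```

```text
t 7.25 p [0.6244 0.0614 0.1983] yaw -3.0513 gap 0.0564 q [-0.09  0.57  1.22 -0.    1.35 -1.75] F [-0.2 -0.3 -0.8]
go [0.0048 0.0066 0.5573] turn -0.0004 max/rows 2.2 0.0
1 [582. 114.]
2 [318. 115.]
3 [564. 217.]
4 [318. 217.]
```

View pics/w3.png

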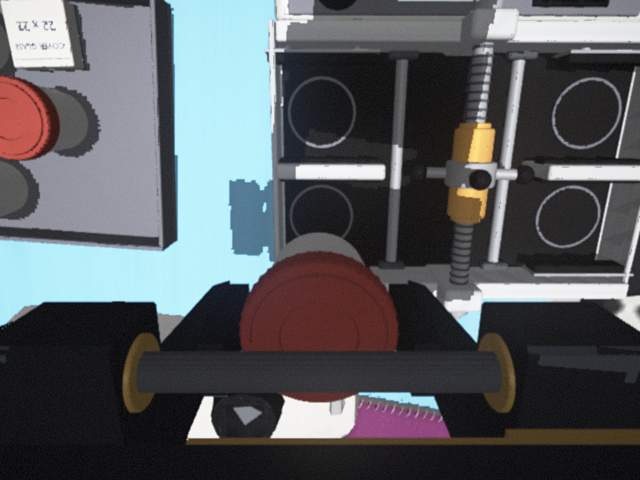

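```bash
sed -i 's/C=np.array.*;/C=np.array([.5758,.1553]);/' h.py; python3 - <<'E'
from h import *
go(sh(.038,-.095,.0865),YW)
E
```

```text
go [0.0091 0.0145 0.5598] turn -0.0004 max/rows 2.2 0.0
```

Emit:
{"name": "play_rows", "arguments": {"steps": [[0.01,0.015,0.15,0],[0.01,0.015,0.3,0],[0.01,0.015,0.45,0],[0.01,0.015,0.52,0],[0.01,0.015,0.55,0],[0.01,0.015,0.56,0],[0.01,0.015,0.56,0]]}}

```text
clock: 8.0
eef_pos: [0.6226, 0.0655, 0.0878]
tcp_rot: [-0.046, 0.999, -0.0, 0.001]
contact_force: [-0.1, 0.1, -1.4]
finger_gap: 0.0565
grip_force: 25.0
```

```bash
python3 - <<'E'
from h import *
st()
E
```

```text
t 8.0 p [0.6226 0.0655 0.0878] yaw -3.0497 gap 0.0565 q [-0.08  0.67  1.35 -0.    1.12 -1.74] F [-0.1  0.1 -1.4]
```

Emit:
{"name": "play_rows", "arguments": {"steps": [[0,0,0.01,0],[0,0,0.015,0],[0,0,0.015,0],[0,0,0.015,0]]}}

```text
clock: 8.4
eef_pos: [0.6224, 0.0657, 0.0846]
tcp_rot: [-0.046, 0.999, -0.0, 0.001]
contact_force: [-0.6, -1.6, 5.2]
finger_gap: 0.0563
grip_force: 25.0
```

Emit:
{"name": "play_rows", "arguments": {"steps": [[0,0,0,0],[0,0,0,0],[0,0,0,0],[0,0,0,0],[0,0,-0.15,0],[0,0,-0.3,0],[0,0,-0.55,0],[0,0,-0.7,0]], "jaw": -0.75}}

```text
clock: 9.2
eef_pos: [0.6225, 0.0658, 0.2273]
tcp_rot: [-0.046, 0.999, -0.0, 0.002]
contact_force: [0.1, 0.4, 0.8]
finger_gap: 0.0771
grip_force: 0.0
```

```bash
python3 - <<'E'
from h import *
st();lids(snap('wrist'),.110)
im=snap('top');lids(im,.064)
go([.630,-.2135,.16],YW)
E
```

```text
t 9.2 p [0.6225 0.0658 0.2273] yaw -3.0495 gap 0.0771 q [-0.08  0.55  1.18 -0.    1.41 -1.74] F [0.1 0.4 0.8]
red A 4813.5 box (280, 190, 79, 77) ell [319. 228.] [77. 79.] -> [0.6251 0.0673 0.11  ]
red A 509.5 box (0, 170, 15, 50) ell [  6. 196.] [15. 53.] -> [ 0.6223 -0.1508  0.11  ]
red A 4731.5 box (0, 80, 77, 78) ell [ 36. 119.] [71. 85.] -> [ 0.569  -0.1243  0.11  ]
blue A 173.5 box (208, 425, 28, 10) ell [222. 429.] [ 9. 29.] -> [0.8062 0.0031 0.11  ]
blue A 413.5 box (248, 422, 51, 13) ell [277. 428.] [10. 61.] -> [0.8008 0.0485 0.11  ]
blue A 2054.0 box (412, 284, 40, 68) ell [431. 317.] [37. 74.] -> [0.6872 0.1584 0.11  ]
blue A 855.0 box (185, 281, 40, 37) ell [208. 296.] [29. 46.] -> [ 0.6857 -0.0101  0.11  ]
blue A 2119.0 box (238, 177, 35, 69) ell [255. 210.] [36. 83.] -> [0.6164 0.0216 0.11  ]
blue A 332.0 box (283, 131, 18, 28) ell [290. 146.] [17. 28.] -> [0.5708 0.0429 0.11  ]
blue A 443.5 box (289, 95, 18, 39) ell [297. 114.] [16. 38.] -> [0.5496 0.0458 0.11  ]
blue A 286.5 box (282, 63, 21, 26) ell [293.  74.] [19. 24.] -> [0.526  0.0413 0.11  ]
red A 445.0 box (387, 202, 25, 24) ell [399. 214.] [23. 24.] -> [ 0.5701 -0.1586  0.064 ]
red A 158.0 box (283, 184, 19, 11) ell [292. 189.] [11. 20.] -> [0.6203 0.0709 0.064 ]
red A 460.0 box (413, 174, 25, 25) ell [425. 186.] [24. 25.] -> [ 0.6309 -0.2143  0.064 ]
blue A 172.0 box (66, 386, 19, 14) ell [ 76. 393.] [12. 20.] -> [0.178  0.5202 0.064 ]
blue A 369.5 box (186, 322, 30, 19) ell [200. 330.] [16. 32.] -> [0.3142 0.2622 0.064 ]
blue A 277.5 box (361, 273, 21, 18) ell [371. 281.] [17. 20.] -> [ 0.4235 -0.101   0.064 ]
blue A 455.0 box (414, 228, 25, 23) ell [426. 239.] [23. 25.] -> [ 0.5162 -0.2169  0.064 ]
go [ 0.0984 -1.3927  0.3437] turn 0.0002 max/rows 5.8 0.0
```

Emit:
{"name": "play_rows", "arguments": {"steps": [[0.03,-0.24,0,0],[0.05,-0.48,0,0],[0.07,-0.72,0,0],[0.1,-0.96,0,0],[0.1,-1,0,0]], "jaw": -1}}

```text
clock: 9.8
eef_pos: [0.6196, -0.14, 0.2221]
tcp_rot: [-0.044, 0.999, -0.0, -0.001]
contact_force: [0.2, 0.1, -0.4]
finger_gap: 0.0883
grip_force: 0.0
```

Emit:
{"name": "play_rows", "arguments": {"steps": [[0,-0.2,0.1,0],[0,-0.39,0.2,0],[0,-0.39,0.35,0],[0,-0.39,0.35,0],[0,-0.39,0.35,0]]}}

```text
clock: 10.3
eef_pos: [0.6278, -0.2118, 0.1538]
tcp_rot: [-0.046, 0.999, 0.0, -0.0]
contact_force: [-0.2, -1.1, 1.1]
finger_gap: 0.0882
grip_force: 0.0
```

```bash
python3 - <<'E'
from h import *
st();lids(snap('wrist'),.064)
go([.630,-.2135,.042],YW)
E
```

```text
t 10.3 p [ 0.6278 -0.2118  0.1538] yaw -3.0486 gap 0.0882 q [-0.5   0.69  1.14  0.    1.31 -2.17] F [-0.2 -1.1  1.1]
red A 5778.5 box (270, 198, 87, 85) ell [313. 241.] [84. 87.] -> [ 0.6293 -0.214   0.064 ]
red A 7098.0 box (367, 106, 96, 96) ell [414. 154.] [93. 98.] -> [ 0.5698 -0.1587  0.064 ]
blue A 950.5 box (241, 444, 55, 33) ell [268. 456.] [31. 49.] -> [ 0.8003 -0.2325  0.064 ]
blue A 589.5 box (283, 392, 19, 45) ell [293. 416.] [15. 55.] -> [ 0.7633 -0.2169  0.064 ]
blue A 1283.0 box (264, 351, 133, 16) ell [330. 357.] [ 14. 133.] -> [ 0.7118 -0.1946  0.064 ]
blue A 1114.0 box (332, 284, 69, 31) ell [366. 297.] [28. 67.] -> [ 0.6644 -0.1756  0.064 ]
blue A 4687.0 box (426, 282, 112, 70) ell [469. 322.] [ 62. 118.] -> [ 0.6766 -0.1043  0.064 ]
blue A 1589.0 box (243, 187, 24, 83) ell [254. 228.] [ 22. 111.] -> [ 0.6248 -0.2515  0.064 ]
blue A 3439.0 box (549, 170, 91, 181) ell [577. 183.] [115. 321.] -> [ 0.578  -0.0576  0.064 ]
blue A 1564.0 box (512, 0, 102, 60) ell [647. -12.] [ 64. 149.] -> [ 0.4726 -0.0487  0.064 ]
blue A 5050.5 box (278, 0, 100, 101) ell [328.  46.] [ 90. 102.] -> [ 0.5165 -0.2161  0.064 ]
go [-0.0075 -0.0081  0.5649] turn 0.0006 max/rows 2.3 0.0
```

Emit:
{"name": "play_rows", "arguments": {"steps": [[-0.01,-0.01,0.2,0],[-0.01,-0.01,0.4,0],[-0.01,-0.01,0.5,0],[-0.01,-0.01,0.565,0],[-0.01,-0.01,0.565,0],[-0.01,-0.01,0.565,0]]}}

```text
clock: 10.95
eef_pos: [0.6308, -0.2148, 0.0426]
tcp_rot: [-0.046, 0.999, -0.001, 0.001]
contact_force: [0.7, 0.0, 0.4]
finger_gap: 0.088
grip_force: 0.0
```

Emit:
{"name": "play_rows", "arguments": {"steps": [[0,0,0,0],[0,0,0,0],[0,0,0,0],[0,0,0,0],[0,0,0,0],[0,0,0,0],[0,0,0,0]], "jaw": 1, "force": 25}}

```text
clock: 11.65
eef_pos: [0.63, -0.2148, 0.041]
tcp_rot: [-0.046, 0.999, -0.0, 0.0]
contact_force: [-0.2, -0.0, 3.6]
finger_gap: 0.0562
grip_force: 25.0
```

Emit:
{"name": "play_rows", "arguments": {"steps": [[0,0,-0.15,0],[0,0,-0.4,0],[0,0,-0.65,0],[0,0,-0.8,0],[0,0,-0.8,0],[0,0,-0.8,0],[0,0,-0.8,0]]}}

```text
clock: 12.35
eef_pos: [0.6292, -0.2145, 0.1985]
tcp_rot: [-0.046, 0.999, 0.001, -0.002]
contact_force: [-0.6, 0.2, -0.7]
finger_gap: 0.0561
grip_force: 25.0
```

```bash
python3 - <<'E'
from h import *
st(); go(sh(-.038,-.095,.2),YW)
E
```

```text
t 12.35 p [ 0.6292 -0.2145  0.1985] yaw -3.0496 gap 0.0561 q [-0.5   0.66  1.07 -0.    1.42 -2.17] F [-0.6  0.2 -0.7]
go [ 0.2864  1.3906 -0.0037] turn 0.0002 max/rows 5.7 0.0
```

Emit:
{"name": "play_rows", "arguments": {"steps": [[0.05,0.2,-0.05,0],[0.1,0.4,-0.05,0],[0.15,0.6,-0.05,0],[0.2,0.8,-0.05,0],[0.25,1.0,-0.05,0],[0.25,1.0,-0.05,0]]}}

```text
clock: 12.95
eef_pos: [0.5598, -0.0162, 0.2096]
tcp_rot: [-0.048, 0.999, 0.001, -0.001]
contact_force: [-0.5, -0.4, -1.0]
finger_gap: 0.0559
grip_force: 25.0
```

Emit:
{"name": "play_rows", "arguments": {"steps": [[0.02,0.2,0,0],[0.035,0.35,0,0],[0.035,0.39,0,0],[0.035,0.39,0,0],[0.035,0.39,0,0],[0.035,0.39,0,0]]}}

```text
clock: 13.55
eef_pos: [0.5478, 0.0556, 0.2103]
tcp_rot: [-0.045, 0.999, -0.0, -0.0]
contact_force: [0.4, -0.3, -1.2]
finger_gap: 0.0565
grip_force: 25.0
```

```bash
python3 - <<'E'
from h import *
st(); go(sh(-.038,-.095,.0865),YW)
E
```

```text
t 13.55 p [0.5478 0.0556 0.2103] yaw -3.051 gap 0.0565 q [-0.11  0.39  1.46 -0.    1.29 -1.77] F [ 0.4 -0.3 -1.2]
go [0.0046 0.0087 0.6192] turn -0.0003 max/rows 2.5 0.0
```

Emit:
{"name": "play_rows", "arguments": {"steps": [[0.005,0.009,0.2,0],[0.005,0.009,0.35,0],[0.005,0.009,0.5,0],[0.005,0.009,0.58,0],[0.005,0.009,0.61,0],[0.005,0.009,0.62,0],[0.005,0.009,0.625,0],[0.005,0.009,0.625,0],[0.005,0.009,0.625,0]]}}

```text
clock: 14.45
eef_pos: [0.5468, 0.0584, 0.0865]
tcp_rot: [-0.046, 0.999, -0.0, 0.001]
contact_force: [1.0, -0.3, -0.0]
finger_gap: 0.0565
grip_force: 25.0
```

Emit:
{"name": "play_rows", "arguments": {"steps": [[0,0,0,0],[0,0,0,0],[0,0,0,0],[0,0,0,0],[0,0,-0.15,0],[0,0,-0.3,0],[0,0,-0.55,0],[0,0,-0.7,0]], "jaw": -0.75}}

```text
clock: 15.25
eef_pos: [0.5468, 0.0586, 0.2291]
tcp_rot: [-0.046, 0.999, -0.0, 0.002]
contact_force: [0.6, -0.3, -0.3]
finger_gap: 0.0769
grip_force: 0.0
```

```bash
python3 - <<'E'
from h import *
st();lids(snap('wrist'),.110)
im=snap('top');lids(im,.064)
go([.5698,-.1585,.16],YW)
for s in [(.038,-.095),(-.038,-.095)]: print(sh(*s,0))
E
```

```text
t 15.25 p [0.5468 0.0586 0.2291] yaw -3.0495 gap 0.0769 q [-0.11  0.37  1.44  0.    1.33 -1.77] F [ 0.6 -0.3 -0.3]
red A 3966.5 box (282, 287, 75, 66) ell [319. 321.] [67. 76.] -> [0.6238 0.0671 0.11  ]
red A 4763.5 box (280, 188, 79, 77) ell [319. 226.] [77. 79.] -> [0.5487 0.0598 0.11  ]
red A 3935.5 box (18, 182, 76, 68) ell [ 55. 215.] [66. 77.] -> [ 0.5578 -0.1263  0.11  ]
blue A 3240.5 box (364, 446, 119, 34) ell [419. 462.] [ 36. 127.] -> [0.7499 0.1654 0.11  ]
blue A 329.0 box (472, 394, 21, 31) ell [483. 406.] [16. 32.] -> [0.6885 0.2086 0.11  ]
blue A 1034.5 box (193, 281, 33, 56) ell [212. 304.] [27. 57.] -> [ 0.617  -0.0149  0.11  ]
blue A 2139.5 box (238, 176, 36, 69) ell [256. 209.] [37. 81.] -> [0.5407 0.0147 0.11  ]
blue A 630.0 box (0, 119, 17, 55) ell [  7. 148.] [17. 58.] -> [ 0.5139 -0.1544  0.11  ]
blue A 218.0 box (311, 90, 18, 26) ell [318. 101.] [11. 29.] -> [0.4651 0.0518 0.11  ]
blue A 338.0 box (144, 30, 29, 40) ell [157.  50.] [28. 39.] -> [ 0.4438 -0.0524  0.11  ]
blue A 9263.5 box (306, 0, 152, 76) ell [382.  37.] [ 85. 157.] -> [0.4239 0.0879 0.11  ]
blue A 2944.0 box (92, 0, 61, 63) ell [122.  30.] [57. 67.] -> [ 0.4343 -0.0733  0.11  ]
red A 447.0 box (387, 202, 25, 24) ell [399. 214.] [23. 24.] -> [ 0.57   -0.1586  0.064 ]
blue A 209.0 box (66, 385, 20, 16) ell [ 77. 393.] [14. 21.] -> [0.1776 0.5197 0.064 ]
blue A 959.5 box (181, 365, 33, 46) ell [197. 386.] [32. 46.] -> [0.1973 0.2654 0.064 ]
blue A 285.0 box (361, 273, 21, 18) ell [371. 281.] [18. 21.] -> [ 0.4236 -0.101   0.064 ]
blue A 460.0 box (414, 228, 26, 23) ell [426. 239.] [23. 26.] -> [ 0.5162 -0.2172  0.064 ]
go [-0.0069 -1.0899  0.3521] turn 0.0002 max/rows 4.6 0.0
[np.float64(0.6223123007042659), np.float64(0.06416490312071894), 0]
[np.float64(0.5466295302484125), np.float64(0.057228170739647546), 0]
```

Two placed well. Third cup C.

Emit:
{"name": "play_rows", "arguments": {"steps": [[0,-0.24,0,0],[0,-0.48,0,0],[0,-0.72,0,0],[0,-0.96,0,0],[0,-1,0.1,0],[0,-1,0.3,0],[0,-1,0.3,0]], "jaw": -1}}

```text
clock: 16.05
eef_pos: [0.5623, -0.14, 0.1604]
tcp_rot: [-0.046, 0.999, 0.002, -0.005]
contact_force: [0.1, 0.4, -0.6]
finger_gap: 0.0882
grip_force: 0.0
```

```bash
python3 - <<'E'
from h import *
st();lids(snap('wrist'),.064)
go([.5698,-.1585,.042],YW)
E
```

```text
t 16.05 p [ 0.5623 -0.14    0.1604] yaw -3.0505 gap 0.0882 q [-0.45  0.5   1.43  0.    1.22 -2.11] F [ 0.1  0.4 -0.6]
red A 1152.5 box (617, 229, 23, 74) ell [630. 267.] [23. 78.] -> [0.5659 0.0715 0.064 ]
red A 5525.0 box (245, 203, 86, 83) ell [288. 244.] [82. 85.] -> [ 0.5705 -0.1581  0.064 ]
blue A 1383.0 box (388, 447, 103, 22) ell [444. 455.] [ 19. 114.] -> [ 0.7296 -0.0256  0.064 ]
blue A 261.5 box (327, 405, 18, 21) ell [336. 415.] [16. 21.] -> [ 0.7003 -0.1127  0.064 ]
blue A 933.5 box (486, 393, 37, 42) ell [507. 409.] [31. 46.] -> [0.6835 0.0138 0.064 ]
blue A 4749.5 box (426, 281, 98, 72) ell [467. 321.] [ 65. 104.] -> [ 0.6152 -0.0298  0.064 ]
blue A 172.0 box (153, 252, 5, 44) ell [155. 274.] [ 4. 74.] -> [ 0.5991 -0.2454  0.064 ]
blue A 168.0 box (152, 204, 5, 43) ell [154. 225.] [ 4. 71.] -> [ 0.5655 -0.2454  0.064 ]
blue A 224.0 box (526, 154, 12, 46) ell [531. 176.] [ 6. 65.] -> [ 0.5117 -0.0088  0.064 ]
blue A 163.0 box (538, 86, 10, 32) ell [542. 101.] [ 7. 35.] -> [ 0.4675 -0.0129  0.064 ]
blue A 27490.0 box (334, 0, 254, 270) ell [444.  93.] [187. 326.] -> [ 0.4687 -0.0721  0.064 ]
blue A 4837.0 box (146, 0, 101, 203) ell [189. 102.] [ 96. 214.] -> [ 0.4874 -0.223   0.064 ]
go [-0.0255 -0.0962  0.6077] turn 0.0001 max/rows 2.5 0.0
```

Emit:
{"name": "play_rows", "arguments": {"steps": [[-0.025,-0.095,0,0],[-0.025,-0.095,0.1,0],[-0.025,-0.095,0.3,0],[-0.025,-0.095,0.5,0],[-0.025,-0.095,0.605,0],[-0.025,-0.095,0.605,0],[-0.025,-0.095,0.605,0]]}}

```text
clock: 16.8
eef_pos: [0.5726, -0.1592, 0.0468]
tcp_rot: [-0.046, 0.999, -0.001, 0.001]
contact_force: [0.3, -0.2, 0.6]
finger_gap: 0.0882
grip_force: 0.0
```

Emit:
{"name": "play_rows", "arguments": {"steps": [[0,0,0,0],[0,0,0,0],[0,0,0,0],[0,0,0,0],[0,0,0,0],[0,0,0,0],[0,0,0,0]], "jaw": 1, "force": 25}}

```text
clock: 17.5
eef_pos: [0.5717, -0.1591, 0.0451]
tcp_rot: [-0.046, 0.999, -0.0, 0.0]
contact_force: [-0.6, 0.8, 4.7]
finger_gap: 0.0567
grip_force: 25.0
```

Emit:
{"name": "play_rows", "arguments": {"steps": [[0,0,-0.15,0],[0,0,-0.4,0],[0,0,-0.65,0],[0,0,-0.8,0],[0,0,-0.9,0],[0,0,-0.9,0],[0,0,-0.9,0]]}}

```text
clock: 18.2
eef_pos: [0.5711, -0.1589, 0.2234]
tcp_rot: [-0.046, 0.999, 0.0, -0.001]
contact_force: [0.2, -0.3, -1.3]
finger_gap: 0.0566
grip_force: 25.0
```

```bash
python3 - <<'E'
from h import *
st(); go(sh(-.038,.095,.22),YW)
E
```

```text
t 18.2 p [ 0.5711 -0.1589  0.2234] yaw -3.0496 gap 0.0566 q [-0.47  0.48  1.3  -0.    1.36 -2.13] F [ 0.2 -0.3 -1.3]
go [0.0221 2.0374 0.0188] turn 0.0002 max/rows 8.2 0.0
```

Emit:
{"name": "play_rows", "arguments": {"steps": [[0,0.2,0,0],[0,0.4,0,0],[0,0.6,0,0],[0,0.8,0,0],[0,1.0,0,0],[0,1.0,0,0],[0,1.0,0,0]]}}

```text
clock: 18.9
eef_pos: [0.5526, 0.0404, 0.2232]
tcp_rot: [-0.047, 0.999, 0.0, -0.001]
contact_force: [-0.3, -0.6, -1.7]
finger_gap: 0.0568
grip_force: 25.0
```

Emit:
{"name": "play_rows", "arguments": {"steps": [[0,0.2,0,0],[0,0.4,0,0],[0,0.6,0,0],[0,0.8,0,0],[0,1.0,0,0],[0.02,1.0,0,0],[0.02,1.0,0,0],[0.02,1.0,0,0]]}}

```text
clock: 19.7
eef_pos: [0.5312, 0.2372, 0.2242]
tcp_rot: [-0.045, 0.999, -0.0, -0.0]
contact_force: [1.0, -0.5, -0.5]
finger_gap: 0.0568
grip_force: 25.0
```

```bash
python3 - <<'E'
from h import *
st(); go(sh(-.038,.095,.0905),YW)
E
```

```text
t 19.7 p [0.5312 0.2372 0.2242] yaw -3.0515 gap 0.0568 q [ 0.22  0.45  1.34 -0.    1.35 -1.44] F [ 1.  -0.5 -0.5]
go [0.0049 0.0473 0.6685] turn -0.0004 max/rows 2.7 0.0
```

Emit:
{"name": "play_rows", "arguments": {"steps": [[0.005,0.04,0,0],[0.005,0.04,0.2,0],[0.005,0.04,0.4,0],[0.005,0.04,0.55,0],[0.005,0.04,0.63,0],[0.005,0.04,0.66,0],[0.005,0.04,0.672,0],[0.005,0.04,0.672,0],[0.005,0.04,0.672,0]]}}

```text
clock: 20.6
eef_pos: [0.5295, 0.2468, 0.0912]
tcp_rot: [-0.046, 0.999, 0.0, 0.001]
contact_force: [-0.9, 0.4, -1.0]
finger_gap: 0.0566
grip_force: 25.0
```

```bash
python3 - <<'E'
from h import *
st()
print(sh(-.038,.095,0))
E
```

```text
t 20.6 p [0.5295 0.2468 0.0912] yaw -3.0498 gap 0.0566 q [ 0.24  0.59  1.49  0.    1.06 -1.43] F [-0.9  0.4 -1. ]
[np.float64(0.529287699295734), np.float64(0.24643509687928106), 0]
```

Emit:
{"name": "play_rows", "arguments": {"steps": [[0,0,0.01,0],[0,0,0.012,0],[0,0,0.012,0]]}}

```text
clock: 20.9
eef_pos: [0.5299, 0.2469, 0.0906]
tcp_rot: [-0.046, 0.999, 0.0, 0.002]
contact_force: [-5.2, -2.0, 15.8]
finger_gap: 0.0565
grip_force: 25.0
```

Emit:
{"name": "play_rows", "arguments": {"steps": [[0,0,0,0],[0,0,0,0],[0,0,0,0],[0,0,0,0],[0,0,-0.15,0],[0,0,-0.3,0],[0,0,-0.55,0],[0,0,-0.75,0],[0,0,-0.9,0],[0,0,-0.9,0]], "jaw": -0.75}}

```text
clock: 21.9
eef_pos: [0.5301, 0.2471, 0.2722]
tcp_rot: [-0.046, 0.999, 0.001, 0.004]
contact_force: [0.1, -0.2, -0.6]
finger_gap: 0.0771
grip_force: 0.0
```

```bash
python3 - <<'E'
from h import *
st();go(sh(-0.06,0.03,.30),YW)
E
```

```text
t 21.9 p [0.5301 0.2471 0.2722] yaw -3.0495 gap 0.0771 q [ 0.24  0.42  1.26 -0.    1.46 -1.43] F [ 0.1 -0.2 -0.6]
go [ 0.1136 -0.3276 -0.1403] turn 0.0002 max/rows 1.5 0.0
```

Now over the turnbuckle, fingers shut, and look.

Emit:
{"name": "play_rows", "arguments": {"steps": [[0.05,-0.15,-0.07,0],[0.11,-0.32,-0.14,0],[0.11,-0.32,-0.14,0],[0.11,-0.32,-0.14,0],[0.11,-0.32,-0.14,0],[0.11,-0.32,-0.14,0]], "jaw": 1}}

```text
clock: 22.5
eef_pos: [0.5129, 0.1818, 0.2949]
tcp_rot: [-0.046, 0.999, 0.0, -0.001]
contact_force: [0.2, -0.1, -0.9]
finger_gap: 0.0314
grip_force: 0.0
```

```bash
python3 - <<'E'
from h import *
st(); im=snap('wrist','w4.png');T=c2w(im); lids(im,.11,T=T)
for n,p in [('hub',sh(0,0,.092)),('toparm',sh(0,0,.13)),('st3',sh(.038,.095,.05)),('green',sh(-.119,.06,.056))]: print(n,np.round(w2px(im,p,T)))
for q in ['sleeve_center','switch_on_end']: print(q,[(np.round(d['position'],4).tolist(),round(d['confidence'],2)) for d in env.find_in('wrist',q)])
E
```

```text
t 22.5 p [0.5129 0.1818 0.2949] yaw -3.0486 gap 0.0314 q [ 0.13  0.32  1.34  0.    1.48 -1.54] F [ 0.2 -0.1 -0.9]
red A 863.0 box (159, 283, 55, 21) ell [185. 294.] [21. 58.] -> [0.6034 0.0684 0.11  ]
red A 3174.0 box (152, 202, 66, 62) ell [184. 233.] [61. 66.] -> [0.5445 0.0676 0.11  ]
red A 2987.5 box (357, 201, 63, 61) ell [389. 231.] [60. 63.] -> [0.5265 0.2462 0.11  ]
blue A 1289.0 box (447, 98, 30, 88) ell [460. 137.] [20. 98.] -> [0.4419 0.2935 0.11  ]
blue A 183.0 box (56, 76, 23, 26) ell [67. 89.] [17. 28.] -> [ 0.4344 -0.0254  0.11  ]
blue A 1921.5 box (2, 49, 51, 50) ell [27. 73.] [44. 56.] -> [ 0.4252 -0.056   0.11  ]
blue A 186.0 box (307, 0, 18, 14) ell [316.   6.] [14. 18.] -> [0.3568 0.1665 0.11  ]
blue A 9715.0 box (282, 0, 113, 111) ell [336.  61.] [117. 127.] -> [0.3937 0.186  0.11  ]
hub [283. 267.]
toparm [279. 283.]
st3 [375. 287.]
green [346. 137.]
sleeve_center [([0.5098, 0.1605, 0.0487], 0.84)]
switch_on_end [([0.5158, 0.1611, 0.0538], 0.7), ([0.4531, 0.2117, 0.0623], 0.69)]
```

View pics/w4.png

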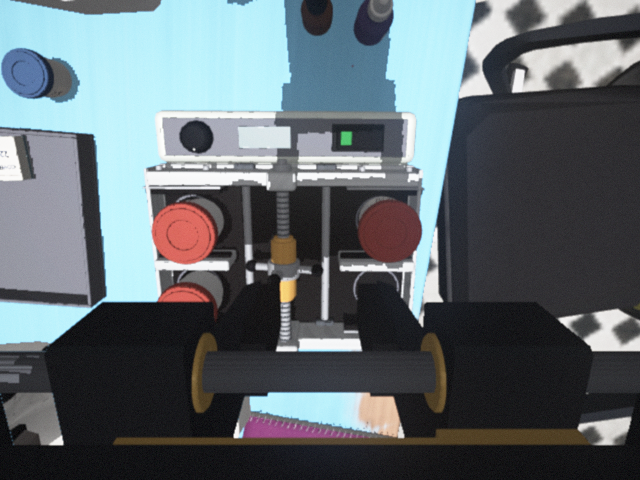

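```bash
python3 - <<'E'
from h import *
st(); im=snap('wrist');T=c2w(im); lids(im,.11,T=T)
for n,p in [('st1lid',sh(-.038,.095,.11)),('st2lid',sh(-.038,-.095,.11)),('st4lid',sh(.038,-.095,.11)),('st1',sh(-.038,.095,.05)),('st2',sh(-.038,-.095,.05)),('rimL',sh(-.09,.128,.08)),('rimR',sh(-.09,-.128,.08))]: print(n,np.round(w2px(im,p,T)))
print(np.round(T,3))
im=snap('top');lids(im,.11)
E
```

```text
t 22.65 p [0.5129 0.1815 0.2954] yaw -3.0488 gap 0.0191 q [ 0.12  0.32  1.34  0.    1.48 -1.54] F [ 0.4 -0.1  0.1]
red A 874.0 box (160, 282, 54, 22) ell [186. 294.] [22. 57.] -> [0.6034 0.0687 0.11  ]
red A 3176.0 box (153, 201, 66, 63) ell [185. 232.] [61. 66.] -> [0.5444 0.0675 0.11  ]
red A 2987.0 box (358, 200, 63, 62) ell [389. 231.] [60. 63.] -> [0.5263 0.2462 0.11  ]
blue A 1355.0 box (447, 97, 34, 94) ell [461. 134.] [ 20. 108.] -> [0.4395 0.2936 0.11  ]
blue A 185.0 box (57, 74, 22, 28) ell [67. 88.] [19. 28.] -> [ 0.4335 -0.0259  0.11  ]
blue A 1909.5 box (2, 49, 51, 50) ell [28. 73.] [44. 55.] -> [ 0.4251 -0.0561  0.11  ]
blue A 189.0 box (308, 0, 18, 14) ell [316.   6.] [14. 18.] -> [0.3569 0.1667 0.11  ]
blue A 9718.5 box (282, 0, 113, 111) ell [337.  61.] [117. 126.] -> [0.3936 0.1858 0.11  ]
st1lid [389. 234.]
st2lid [173. 233.]
st4lid [181. 312.]
st1 [379. 218.]
st2 [194. 218.]
rimL [422. 171.]
rimR [143. 170.]
[[-0.093  0.958  0.271  0.444]
 [ 0.996  0.089  0.025  0.176]
 [-0.     0.272 -0.962  0.442]
 [ 0.     0.     0.     1.   ]]
red A 536.0 box (281, 209, 27, 26) ell [294. 221.] [26. 27.] -> [0.5466 0.0642 0.11  ]
red A 514.5 box (281, 172, 27, 25) ell [294. 184.] [25. 26.] -> [0.6236 0.0655 0.11  ]
blue A 294.0 box (66, 385, 20, 22) ell [ 76. 396.] [20. 23.] -> [0.181  0.5014 0.11  ]
blue A 1214.5 box (319, 340, 41, 64) ell [339. 376.] [36. 64.] -> [ 0.2302 -0.0337  0.11  ]
blue A 3169.0 box (241, 277, 46, 150) ell [260. 363.] [ 37. 153.] -> [0.2536 0.1281 0.11  ]
blue A 295.0 box (361, 273, 21, 19) ell [371. 282.] [18. 21.] -> [ 0.4239 -0.0972  0.11  ]
blue A 468.0 box (413, 228, 27, 23) ell [426. 239.] [23. 26.] -> [ 0.5135 -0.209   0.11  ]
```

```bash
python3 - <<'E'
from h import *
go(sh(0,.045,.20),YW-math.pi/2+.0001)
E
```

```text
go [-0.3014  0.0665  0.4783] turn -0.4997 max/rows 2.3 10.5
```

Emit:
{"name": "play_rows", "arguments": {"steps": [[-0.15,0.03,0.1,0.05],[-0.3,0.065,0.2,0.1],[-0.3,0.065,0.2,0.15],[-0.3,0.065,0.2,0.2],[-0.3,0.065,0.2,0.25],[-0.3,0.065,0.2,0.3],[-0.3,0.065,0.2,0.35],[-0.3,0.065,0.2,0.4],[-0.3,0.065,0.2,0.45],[-0.3,0.065,0.2,0.5]], "jaw": 1}}

```text
clock: 23.75
eef_pos: [0.5715, 0.1996, 0.2558]
tcp_rot: [0.65, 0.76, -0.0, -0.0]
contact_force: [0.5, 0.2, -0.3]
finger_gap: 0.0004
grip_force: 0.0
```

Emit:
{"name": "play_rows", "arguments": {"steps": [[0,0,0,0],[0,0,0,0],[0,0,0,0]]}}

```text
clock: 24.05
eef_pos: [0.5715, 0.1995, 0.2559]
tcp_rot: [0.646, 0.763, -0.0, -0.0]
contact_force: [-0.3, 1.0, 0.2]
finger_gap: 0.0002
grip_force: 0.0
```

```bash
python3 - <<'E'
from h import *
st();go(sh(0,.045,.16),YW-math.pi/2)
im=snap('wrist','w5.png');T=c2w(im)
print(w2px(im,sh(0,0,.124),T))
E
```

```text
t 24.05 p [0.5715 0.1995 0.2559] yaw 1.7367 gap 0.0002 q [ 0.14  0.48  1.21 -0.    1.45 -0.02] F [-0.3  1.   0.2]
go [0.0028 0.0015 0.4794] turn 0.0237 max/rows 1.9 0.5
(np.float64(313.443436112898), np.float64(282.5872857067864))
```

View pics/w5.png

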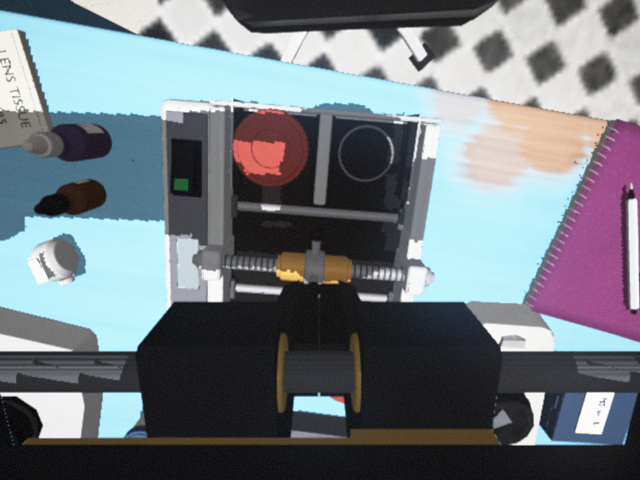

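Emit:
{"name": "play_rows", "arguments": {"steps": [[0,0,0.2,0.024],[0,0,0.4,0.024],[0,0,0.6,0.024],[0,0,0.7,0.024],[0,0,0.735,0.024],[0,0,0.735,0.024],[0,0,0.735,0.024],[0,0,0.735,0.024]]}}

```text
clock: 24.9
eef_pos: [0.5722, 0.1996, 0.1105]
tcp_rot: [0.675, 0.737, 0.001, 0.001]
contact_force: [0.1, 0.1, 0.8]
finger_gap: 0.0005
grip_force: 0.0
```

```bash
cat >> h.py <<'E'
def sp():
    s=st(); p=np.array(s['eef_pos'][:2])-C
    print("x' %.4f y' %.4f z %.4f"%(p[0]*math.cos(A)+p[1]*math.sin(A),-p[0]*math.sin(A)+p[1]*math.cos(A),s['eef_pos'][2]))
E
python3 -c "
from h import *
sp();go(sh(0,-.012,.108),YW-math.pi/2)"
```

```text
t 24.9 p [0.5722 0.1996 0.1105] yaw 1.6585 gap 0.0005 q [ 0.14  0.61  1.4  -0.    1.13  0.05] F [0.1 0.1 0.8]
x' 0.0005 y' 0.0444 z 0.1105
go [-0.2821 -0.0013  0.0122] turn -0.0012 max/rows 1.1 0.0
```

Emit:
{"name": "play_rows", "arguments": {"steps": [[-0.06,0,0,0],[-0.09,0,0,0],[-0.12,0,0,0],[-0.15,0,0,0],[-0.18,0,0,0],[-0.21,0,0,0],[-0.24,0,0,0],[-0.27,0,0,0],[-0.285,0,0,0],[-0.285,0,0,0]]}}

```text
clock: 25.9
eef_pos: [0.5765, 0.1425, 0.109]
tcp_rot: [0.676, 0.737, 0.0, -0.0]
contact_force: [-0.4, 2.0, 1.8]
finger_gap: 0.0005
grip_force: 1.4
```

```bash
python3 -c "
from h import *
sp()
im=snap('scene');c=im['color'];u,v=w2px(im,sh(0,0,.1));print(u,v)
u,v=int(u),int(v)
cv2.imwrite('pics/s1.png',cv2.cvtColor(cv2.resize(c[v-60:v+60,u-80:u+80],None,fx=4,fy=4,interpolation=cv2.INTER_CUBIC),cv2.COLOR_RGB2BGR))
"
```

```text
t 25.9 p [0.5765 0.1425 0.109 ] yaw 1.6579 gap 0.0005 q [ 0.05  0.59  1.44  0.    1.11 -0.04] F [-0.4  2.   1.8]
x' -0.0005 y' -0.0128 z 0.1090
334.83693268499394 313.4516377477123
```

View pics/s1.png

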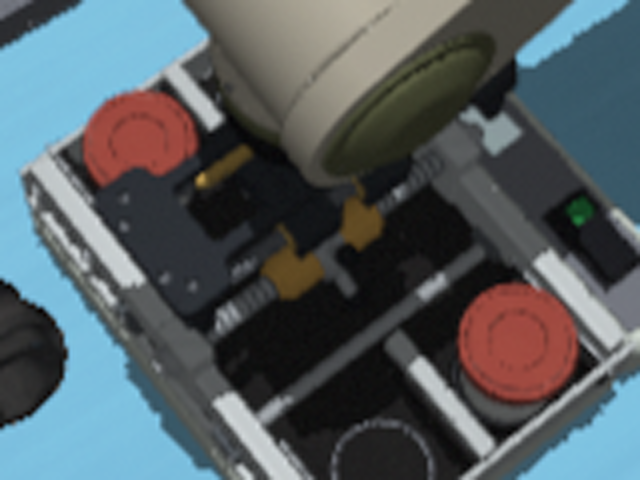

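Emit:
{"name": "play_rows", "arguments": {"steps": [[0.02,0,-0.1,0],[0.02,0,-0.2,0],[0.1,0,-0.2,0],[0.2,0,-0.2,0],[0.29,0,-0.2,0],[0.29,0,-0.1,0],[0.29,0,-0.05,0],[0.29,0,0,0],[0.29,0,0,0]]}}

```text
clock: 26.85
eef_pos: [0.5707, 0.2003, 0.1072]
tcp_rot: [0.676, 0.737, -0.001, -0.001]
contact_force: [-0.1, 0.4, 0.1]
finger_gap: 0.0004
grip_force: 0.0
```

Emit:
{"name": "play_rows", "arguments": {"steps": [[-0.05,0,0,0],[-0.08,0,0,0],[-0.11,0,0,0],[-0.14,0,0,0],[-0.17,0,0,0],[-0.2,0,0,0],[-0.23,0,0,0],[-0.26,0,0,0],[-0.29,0,0,0],[-0.29,0,0,0]]}}

```text
clock: 27.85
eef_pos: [0.5765, 0.142, 0.109]
tcp_rot: [0.676, 0.737, 0.0, -0.0]
contact_force: [-0.0, 2.5, 0.3]
finger_gap: 0.0006
grip_force: 2.1
```

```bash
python3 -c "
from h import *
sp()"
```

```text
t 27.85 p [0.5765 0.142  0.109 ] yaw 1.6572 gap 0.0006 q [ 0.04  0.59  1.44  0.    1.11 -0.04] F [-0.   2.5  0.3]
x' -0.0005 y' -0.0133 z 0.1090
```

Emit:
{"name": "play_rows", "arguments": {"steps": [[0.02,0,-0.1,0],[0.02,0,-0.2,0],[0.1,0,-0.2,0],[0.2,0,-0.2,0],[0.29,0,-0.2,0],[0.29,0,-0.1,0],[0.29,0,-0.05,0],[0.29,0,0,0],[0.29,0,0,0]]}}

```text
clock: 28.75
eef_pos: [0.5707, 0.2002, 0.1072]
tcp_rot: [0.676, 0.737, -0.001, -0.001]
contact_force: [0.2, -0.5, -0.6]
finger_gap: 0.0001
grip_force: 0.0
```

Emit:
{"name": "play_rows", "arguments": {"steps": [[-0.05,0,0,0],[-0.08,0,0,0],[-0.11,0,0,0],[-0.14,0,0,0],[-0.17,0,0,0],[-0.2,0,0,0],[-0.23,0,0,0],[-0.26,0,0,0],[-0.29,0,0,0],[-0.29,0,0,0]]}}

```text
clock: 29.75
eef_pos: [0.5765, 0.142, 0.109]
tcp_rot: [0.676, 0.737, 0.0, -0.0]
contact_force: [-0.8, 3.2, 0.5]
finger_gap: 0.0008
grip_force: 2.1
```

Emit:
{"name": "play_rows", "arguments": {"steps": [[0.02,0,-0.1,0],[0.02,0,-0.2,0],[0.1,0,-0.2,0],[0.2,0,-0.2,0],[0.29,0,-0.2,0],[0.29,0,-0.1,0],[0.29,0,-0.05,0],[0.29,0,0,0],[0.29,0,0,0]]}}

```text
clock: 30.65
eef_pos: [0.5707, 0.2002, 0.1072]
tcp_rot: [0.676, 0.737, -0.001, -0.001]
contact_force: [-0.1, 0.0, -0.2]
finger_gap: 0.0001
grip_force: 0.0
```

Emit:
{"name": "play_rows", "arguments": {"steps": [[-0.05,0,0,0],[-0.08,0,0,0],[-0.11,0,0,0],[-0.14,0,0,0],[-0.17,0,0,0],[-0.2,0,0,0],[-0.23,0,0,0],[-0.26,0,0,0],[-0.29,0,0,0],[-0.29,0,0,0]]}}

```text
clock: 31.65
eef_pos: [0.5765, 0.1421, 0.109]
tcp_rot: [0.676, 0.737, 0.0, -0.0]
contact_force: [-0.6, 3.6, 1.0]
finger_gap: 0.0002
grip_force: 2.5
```

Emit:
{"name": "play_rows", "arguments": {"steps": [[0.02,0,-0.1,0],[0.02,0,-0.2,0],[0.1,0,-0.2,0],[0.2,0,-0.25,0],[0.29,0,-0.4,0],[0.29,0,-0.6,0],[0.29,0,-0.6,0],[0.29,0,-0.6,0]]}}

```text
clock: 32.45
eef_pos: [0.5712, 0.2008, 0.2282]
tcp_rot: [0.675, 0.737, -0.0, 0.0]
contact_force: [-0.2, -1.0, -0.7]
finger_gap: 0.0008
grip_force: 0.0
```

```bash
python3 -c "
from h import *
sp(); snap('wrist','w6.png')
im=snap('top');lids(im,.11)"
```

```text
t 32.45 p [0.5712 0.2008 0.2282] yaw 1.6585 gap 0.0008 q [ 0.14  0.5   1.25 -0.    1.39  0.06] F [-0.2 -1.  -0.7]
x' -0.0004 y' 0.0458 z 0.2282
red A 516.5 box (281, 207, 27, 25) ell [294. 219.] [25. 27.] -> [0.5507 0.0642 0.11  ]
red A 515.0 box (281, 176, 27, 25) ell [294. 188.] [25. 27.] -> [0.6152 0.0646 0.11  ]
blue A 186.0 box (67, 385, 19, 15) ell [ 77. 393.] [14. 20.] -> [0.1878 0.5    0.11  ]
blue A 1249.0 box (319, 340, 41, 64) ell [339. 376.] [37. 64.] -> [ 0.2308 -0.0349  0.11  ]
blue A 2964.0 box (236, 278, 46, 121) ell [256. 348.] [ 37. 131.] -> [0.2846 0.1363 0.11  ]
blue A 286.0 box (361, 273, 21, 18) ell [371. 281.] [18. 21.] -> [ 0.4243 -0.0973  0.11  ]
blue A 465.5 box (413, 228, 27, 23) ell [426. 239.] [23. 26.] -> [ 0.5135 -0.2089  0.11  ]
```

View pics/w6.png

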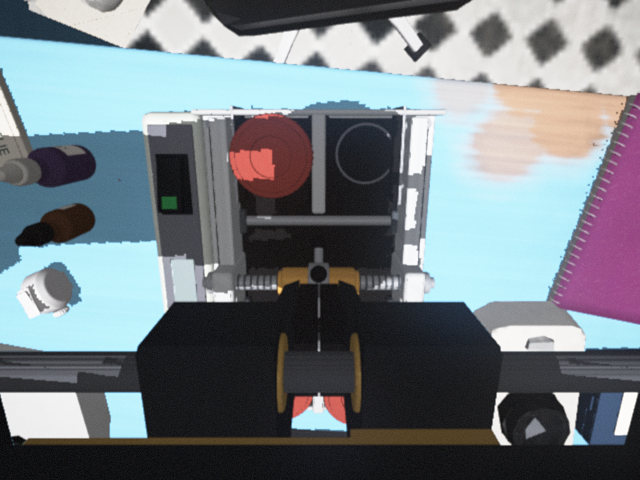

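Emit:
{"name": "play_rows", "arguments": {"steps": [[0,0,0.2,0],[0,0,0.4,0],[0,0,0.55,0],[0,0,0.6,0],[0,0,0.6,0],[0,0,0.6,0]]}}

```text
clock: 33.15
eef_pos: [0.572, 0.2005, 0.1101]
tcp_rot: [0.676, 0.737, 0.001, 0.001]
contact_force: [0.3, -0.2, 0.7]
finger_gap: 0.0001
grip_force: 0.0
```

Emit:
{"name": "play_rows", "arguments": {"steps": [[-0.05,0,0,0],[-0.08,0,0,0],[-0.11,0,0,0],[-0.14,0,0,0],[-0.17,0,0,0],[-0.2,0,0,0],[-0.22,0,0,0],[-0.24,0,0,0]]}}

```text
clock: 33.95
eef_pos: [0.5757, 0.1531, 0.1095]
tcp_rot: [0.676, 0.737, 0.001, -0.0]
contact_force: [-0.9, 8.3, -0.2]
finger_gap: 0.0002
grip_force: 3.2
```

Emit:
{"name": "play_rows", "arguments": {"steps": [[-0.015,0,0,0],[-0.03,0,0,0],[-0.04,0,0,0],[-0.05,0,0,0]]}}

```text
clock: 34.35
eef_pos: [0.5766, 0.1429, 0.1096]
tcp_rot: [0.676, 0.737, 0.001, -0.0]
contact_force: [-1.0, 7.6, -0.0]
finger_gap: 0.0005
grip_force: 3.4
```

Emit:
{"name": "play_rows", "arguments": {"steps": [[0.02,0,-0.1,0],[0.02,0,-0.2,0],[0.1,0,-0.2,0],[0.2,0,-0.2,0],[0.29,0,-0.2,0],[0.29,0,-0.1,0],[0.29,0,-0.05,0],[0.29,0,0,0],[0.29,0,0,0]]}}

```text
clock: 35.25
eef_pos: [0.5708, 0.2001, 0.1073]
tcp_rot: [0.676, 0.737, -0.001, -0.001]
contact_force: [0.1, 0.0, -1.1]
finger_gap: 0.0006
grip_force: 0.0
```

Emit:
{"name": "play_rows", "arguments": {"steps": [[-0.03,0,0,0],[-0.05,0,0,0],[-0.06,0,0,0],[-0.07,0,0,0],[-0.08,0,0,0]]}}

```text
clock: 35.75
eef_pos: [0.5731, 0.1859, 0.11]
tcp_rot: [0.676, 0.737, 0.002, -0.0]
contact_force: [-2.7, 11.6, 8.0]
finger_gap: 0.0004
grip_force: 5.9
```

```bash
python3 -c "
from h import *
sp()"
```

```text
t 35.75 p [0.5731 0.1859 0.11  ] yaw 1.658 gap 0.0004 q [0.12 0.6  1.41 0.   1.13 0.03] F [-2.7 11.6  8. ]
x' 0.0001 y' 0.0307 z 0.1100
```

Emit:
{"name": "play_rows", "arguments": {"steps": [[-0.01,0,0,0],[-0.02,0,0,0],[-0.02,0,0,0]]}}

```text
clock: 36.05
eef_pos: [0.5737, 0.1819, 0.1105]
tcp_rot: [0.675, 0.737, 0.002, 0.0]
contact_force: [-1.1, 7.6, 6.4]
finger_gap: 0.0006
grip_force: 3.9
```

Emit:
{"name": "play_rows", "arguments": {"steps": [[-0.01,0,0,0],[-0.02,0,0,0],[-0.02,0,0,0]]}}

```text
clock: 36.35
eef_pos: [0.574, 0.1774, 0.1101]
tcp_rot: [0.675, 0.737, 0.001, 0.0]
contact_force: [-1.2, 6.1, 3.7]
finger_gap: 0.0001
grip_force: 2.8
```

```bash
python3 -c "
from h import *
sp()"
```

```text
t 36.35 p [0.574  0.1774 0.1101] yaw 1.6583 gap 0.0001 q [0.1  0.6  1.42 0.   1.12 0.02] F [-1.2  6.1  3.7]
x' 0.0002 y' 0.0222 z 0.1101
```

Emit:
{"name": "play_rows", "arguments": {"steps": [[-0.01,0,0,0],[-0.02,0,0,0],[-0.02,0,0,0]]}}

```text
clock: 36.65
eef_pos: [0.574, 0.176, 0.1102]
tcp_rot: [0.675, 0.737, 0.003, -0.001]
contact_force: [-0.5, 19.5, 4.8]
finger_gap: 0.0003
grip_force: 9.9
```

Emit:
{"name": "play_rows", "arguments": {"steps": [[-0.01,0,0,0],[-0.02,0,0,0],[-0.02,0,0,0]]}}

```text
clock: 36.95
eef_pos: [0.574, 0.1754, 0.1103]
tcp_rot: [0.675, 0.738, 0.005, -0.003]
contact_force: [-1.4, 38.0, 4.5]
finger_gap: 0.0004
grip_force: 19.0
```

Emit:
{"name": "play_rows", "arguments": {"steps": [[0.08,0,0,0],[0.12,0,-0.1,0],[0.12,0,-0.3,0],[0.12,0,-0.5,0],[0.12,0,-0.7,0],[0.12,0,-0.7,0],[0.12,0,-0.7,0]]}}

```text
clock: 37.65
eef_pos: [0.5722, 0.1924, 0.2492]
tcp_rot: [0.676, 0.737, 0.0, 0.0]
contact_force: [0.9, 0.4, -0.5]
finger_gap: 0.0002
grip_force: 0.0
```

```bash
python3 -c "
from h import *
sp(); go(sh(-.15,.043,.23),YW)"
```

```text
t 37.65 p [0.5722 0.1924 0.2492] yaw 1.6581 gap 0.0002 q [ 0.13  0.48  1.23 -0.    1.43  0.04] F [ 0.9  0.4 -0.5]
x' -0.0002 y' 0.0372 z 0.2492
go [ 0.0257 -0.749   0.0953] turn 0.4987 max/rows 3.0 10.4
```

Emit:
{"name": "play_rows", "arguments": {"steps": [[0,-0.1,0,-0.05],[0,-0.25,0,-0.1],[0,-0.4,0,-0.15],[0,-0.55,0,-0.2],[0,-0.7,0,-0.25],[0.02,-0.75,0,-0.3],[0.02,-0.75,0,-0.35],[0.02,-0.75,0,-0.4],[0.02,-0.75,0,-0.45],[0.02,-0.75,0,-0.5]]}}

```text
clock: 38.65
eef_pos: [0.4217, 0.1832, 0.2474]
tcp_rot: [-0.011, 1.0, -0.0, -0.001]
contact_force: [-0.1, 0.4, 0.0]
finger_gap: 0.0006
grip_force: 0.0
```

Emit:
{"name": "play_rows", "arguments": {"steps": [[0,0,0,0],[0,0,0,0],[0,0,0,0]]}}

```text
clock: 38.95
eef_pos: [0.4222, 0.1833, 0.2484]
tcp_rot: [-0.007, 1.0, -0.0, -0.0]
contact_force: [-0.1, -0.2, 0.2]
finger_gap: 0.0002
grip_force: 0.0
```

```bash
python3 -c "
from h import *
sp(); im=snap('wrist','w7.png');T=c2w(im);lids(im,.11,T=T)
for y in (.06,.043): print(w2px(im,sh(-.119,y,.058),T))
go(sh(-.119,.043,.09),YW)
im=snap('top');lids(im,.11)
"
```

```text
t 38.95 p [0.4222 0.1833 0.2484] yaw -3.128 gap 0.0002 q [ 0.15  0.16  1.66 -0.    1.32 -1.43] F [-0.1 -0.2  0.2]
x' -0.1504 y' 0.0419 z 0.2484
blue A 1027.0 box (410, 301, 57, 27) ell [438. 313.] [25. 56.] -> [0.4958 0.2815 0.11  ]
blue A 1143.0 box (0, 175, 31, 49) ell [ 13. 201.] [32. 51.] -> [ 0.4093 -0.0415  0.11  ]
blue A 1581.0 box (451, 132, 33, 121) ell [464. 182.] [ 21. 133.] -> [0.3905 0.2904 0.11  ]
blue A 23758.0 box (243, 0, 184, 240) ell [327. 134.] [161. 265.] -> [0.3584 0.19   0.11  ]
(np.float64(339.6914142152996), np.float64(240.5640506649852))
(np.float64(320.83488154976146), np.float64(241.95932296871717))
go [-0.1565  0.0176  0.7927] turn -0.0246 max/rows 3.2 0.5
red A 497.5 box (194, 213, 26, 25) ell [206. 225.] [25. 26.] -> [0.5353 0.245  0.11  ]
red A 513.5 box (281, 207, 27, 25) ell [294. 219.] [24. 27.] -> [0.5508 0.0643 0.11  ]
red A 494.0 box (282, 177, 26, 24) ell [294. 188.] [24. 26.] -> [0.6145 0.0642 0.11  ]
blue A 383.5 box (66, 385, 21, 27) ell [ 76. 398.] [20. 26.] -> [0.1776 0.5015 0.11  ]
blue A 1397.0 box (318, 340, 42, 64) ell [339. 377.] [35. 69.] -> [ 0.2293 -0.0337  0.11  ]
blue A 2649.5 box (242, 303, 44, 140) ell [260. 379.] [ 36. 137.] -> [0.221  0.1264 0.11  ]
blue A 278.5 box (361, 273, 21, 18) ell [371. 282.] [17. 21.] -> [ 0.4242 -0.0973  0.11  ]
blue A 468.0 box (413, 228, 27, 23) ell [426. 239.] [23. 26.] -> [ 0.5135 -0.2088  0.11  ]
```

View pics/w7.png

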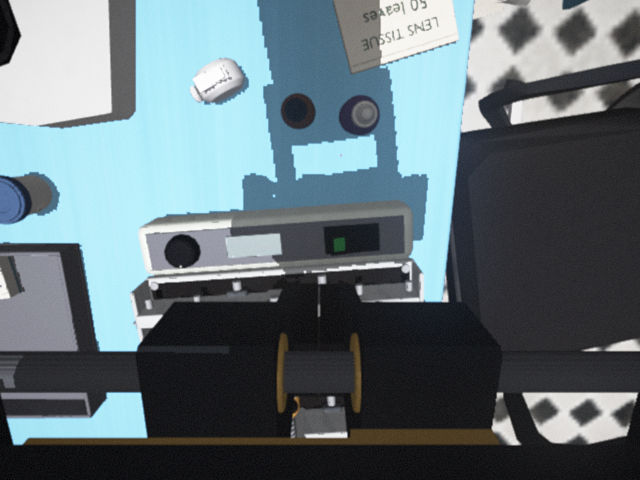

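Emit:
{"name": "play_rows", "arguments": {"steps": [[-0.05,0,0.2,-0.024],[-0.1,0.01,0.4,-0.024],[-0.155,0.018,0.6,-0.024],[-0.155,0.018,0.75,-0.024],[-0.155,0.018,0.79,-0.024],[-0.155,0.018,0.79,-0.024],[-0.155,0.018,0.79,-0.024]]}}

```text
clock: 39.75
eef_pos: [0.454, 0.1877, 0.0924]
tcp_rot: [-0.046, 0.999, 0.0, 0.001]
contact_force: [0.3, 1.0, -0.5]
finger_gap: 0.0004
grip_force: 0.0
```

```bash
python3 -c "
from h import *
sp()"
```

```text
t 39.75 p [0.454  0.1877 0.0924] yaw -3.0499 gap 0.0004 q [ 0.15  0.41  1.78  0.    0.95 -1.51] F [ 0.3  1.  -0.5]
x' -0.1184 y' 0.0433 z 0.0924
```

Emit:
{"name": "play_rows", "arguments": {"steps": [[0,0,0.05,0],[0,0,0.1,0],[0,0,0.13,0],[0,0,0.14,0],[0,0,0.15,0],[0,0,0.15,0]]}}

```text
clock: 40.35
eef_pos: [0.4535, 0.1871, 0.0612]
tcp_rot: [-0.046, 0.999, -0.0, 0.0]
contact_force: [0.6, -6.5, 5.7]
finger_gap: 0.0005
grip_force: 3.0
```

Emit:
{"name": "play_rows", "arguments": {"steps": [[0,0,0.01,0],[0,0,0.02,0],[0,0,0.02,0]]}}

```text
clock: 40.65
eef_pos: [0.454, 0.1872, 0.0602]
tcp_rot: [-0.046, 0.999, -0.0, 0.001]
contact_force: [-13.5, -10.4, 41.5]
finger_gap: 0.0002
grip_force: 21.2
```

Emit:
{"name": "play_rows", "arguments": {"steps": [[0,0,0.007,0],[0,0,0.014,0],[0,0,0.014,0]]}}

```text
clock: 40.95
eef_pos: [0.4543, 0.1872, 0.0595]
tcp_rot: [-0.047, 0.999, -0.001, 0.002]
contact_force: [-23.3, -13.5, 69.0]
finger_gap: 0.0008
grip_force: 34.8
```

Emit:
{"name": "play_rows", "arguments": {"steps": [[0,0,-0.05,0],[0,0,-0.2,0],[0,0,-0.4,0],[0.05,0,-0.6,0],[0.1,0,-0.7,0],[0.1,0,-0.7,0]]}}

```text
clock: 41.55
eef_pos: [0.4336, 0.1861, 0.1965]
tcp_rot: [-0.046, 0.999, 0.001, 0.002]
contact_force: [-0.5, -0.2, 0.0]
finger_gap: 0.0007
grip_force: 0.0
```

```bash
python3 -c "
from h import *
sp(); im=snap('wrist');c=im['color'];u,v=map(int,w2px(im,sh(-.119,.06,.058)));print(u,v)
cv2.imwrite('pics/w8.png',cv2.cvtColor(cv2.resize(c[v-45:v+45,u-60:u+60],None,fx=5,fy=5,interpolation=cv2.INTER_CUBIC),cv2.COLOR_RGB2BGR))
"
```

```text
t 41.55 p [0.4336 0.1861 0.1965] yaw -3.0492 gap 0.0007 q [ 0.16  0.23  1.72  0.    1.19 -1.51] F [-0.5 -0.2  0. ]
x' -0.1388 y' 0.0437 z 0.1965
338 247
```

View pics/w8.png

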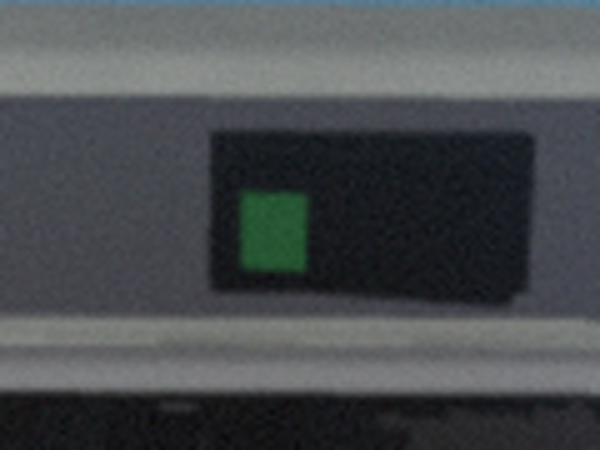

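```bash
python3 -c "
from h import *
im=snap('scene','scene9.png');u,v=map(int,w2px(im,sh(-.119,.065,.058)));print(u,v)
a=cv2.imread('pics/scene0.png');b=cv2.imread('pics/scene9.png');w=cv2.imread('pics/w7.png')
f=lambda i,u,v,h,x,k:cv2.resize(i[v-h:v+h,u-x:u+x],(400,300),interpolation=cv2.INTER_CUBIC)
s=np.vstack([np.hstack([f(a,u,v,24,32,6),f(b,u,v,24,32,6)]),np.hstack([f(w,345,240,36,48,0),f(w,345,240,36,48,0)])])
cv2.imwrite('pics/m.png',s)"
```

```text
400 309
```

View pics/m.png

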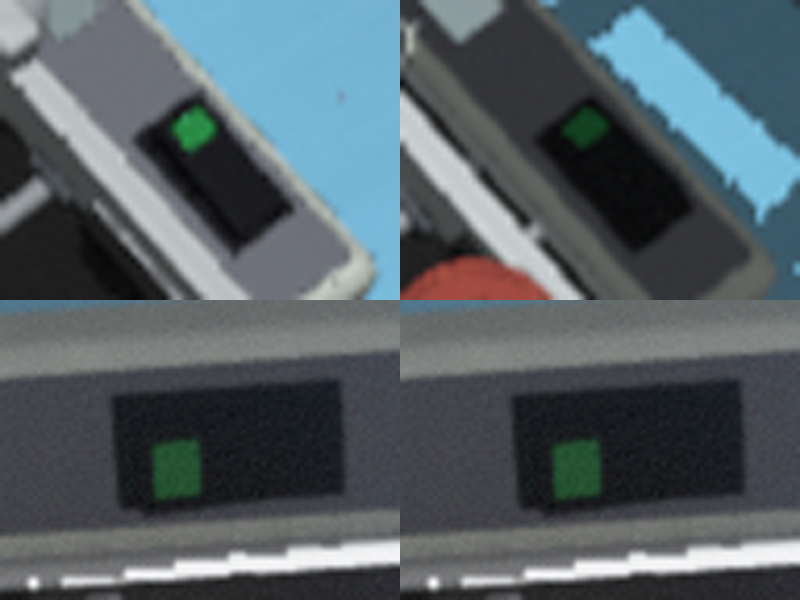

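```bash
python3 -c "
from h import *
sp(); go(sh(-.120,.020,.09),YW)"
```

```text
t 41.65 p [0.4332 0.1858 0.1935] yaw -3.0495 gap 0.0003 q [ 0.16  0.24  1.72  0.    1.18 -1.51] F [ 0.  -0.1 -0.2]
x' -0.1392 y' 0.0434 z 0.1935
go [-0.0963 -0.1173  0.5173] turn 0.0002 max/rows 2.2 0.0
```

Emit:
{"name": "play_rows", "arguments": {"steps": [[-0.05,-0.06,0,0],[-0.096,-0.117,0.1,0],[-0.096,-0.117,0.3,0],[-0.096,-0.117,0.5,0],[-0.096,-0.117,0.52,0],[-0.096,-0.117,0.52,0],[-0.096,-0.117,0.52,0]], "jaw": 0}}

```text
clock: 42.35
eef_pos: [0.4558, 0.164, 0.0914]
tcp_rot: [-0.046, 0.999, 0.0, 0.001]
contact_force: [0.3, -0.2, 0.7]
finger_gap: 0.0441
grip_force: 0.0
```

Emit:
{"name": "play_rows", "arguments": {"steps": [[0,0,0.05,0],[0,0,0.09,0],[0,0,0.12,0],[0,0,0.135,0],[0,0,0.14,0],[0,0,0.14,0],[0,0,0.14,0]]}}

```text
clock: 43.05
eef_pos: [0.4548, 0.1642, 0.0623]
tcp_rot: [-0.046, 0.999, -0.0, 0.0]
contact_force: [0.2, -1.2, -0.9]
finger_gap: 0.044
grip_force: 0.0
```

```bash
python3 -c "
from h import *
sp()"
```

```text
t 43.05 p [0.4548 0.1642 0.0623] yaw -3.0494 gap 0.044 q [ 0.1   0.45  1.82 -0.    0.87 -1.56] F [ 0.2 -1.2 -0.9]
x' -0.1197 y' 0.0199 z 0.0623
```

Emit:
{"name": "play_rows", "arguments": {"steps": [[0,0,0.005,0],[0,0,0.01,0],[0,0,0.01,0]]}}

```text
clock: 43.35
eef_pos: [0.4549, 0.1642, 0.0608]
tcp_rot: [-0.046, 0.999, 0.0, 0.0]
contact_force: [-3.4, -0.3, 8.4]
finger_gap: 0.0444
grip_force: 4.0
```

Emit:
{"name": "play_rows", "arguments": {"steps": [[0,0,0.005,0],[0,0,0.01,0],[0,0,0.01,0]]}}

```text
clock: 43.65
eef_pos: [0.4552, 0.1642, 0.0603]
tcp_rot: [-0.046, 0.999, 0.0, 0.001]
contact_force: [-8.4, -3.7, 26.5]
finger_gap: 0.0439
grip_force: 13.1
```

Emit:
{"name": "play_rows", "arguments": {"steps": [[0,0,0.005,0],[0,0,0.008,0],[0,0,0.008,0]]}}

```text
clock: 43.95
eef_pos: [0.4554, 0.1643, 0.0599]
tcp_rot: [-0.046, 0.999, 0.0, 0.001]
contact_force: [-14.8, -4.8, 41.1]
finger_gap: 0.0444
grip_force: 20.8
```

Emit:
{"name": "play_rows", "arguments": {"steps": [[0,0,-0.04,0],[0,0.03,-0.04,0],[0,0.03,-0.02,0],[0,0.03,-0.015,0],[0,0.03,-0.015,0]]}}

```text
clock: 44.45
eef_pos: [0.4548, 0.1709, 0.0616]
tcp_rot: [-0.046, 0.999, 0.001, 0.001]
contact_force: [-10.1, -0.9, 34.2]
finger_gap: 0.0441
grip_force: 16.6
```

Emit:
{"name": "play_rows", "arguments": {"steps": [[0,0,0.005,0],[0,0,0.005,0]]}}

```text
clock: 44.65
eef_pos: [0.4549, 0.1709, 0.0614]
tcp_rot: [-0.046, 0.999, 0.001, 0.001]
contact_force: [-13.7, -2.2, 44.1]
finger_gap: 0.044
grip_force: 21.7
```

Emit:
{"name": "play_rows", "arguments": {"steps": [[0,0,0.005,0],[0,0,0.005,0]]}}

```text
clock: 44.85
eef_pos: [0.4549, 0.1709, 0.0612]
tcp_rot: [-0.046, 0.999, 0.001, 0.001]
contact_force: [-16.5, -3.0, 54.1]
finger_gap: 0.0441
grip_force: 26.8
```

Emit:
{"name": "play_rows", "arguments": {"steps": [[0,0,0.005,0],[0,0,0.005,0]]}}

```text
clock: 45.05
eef_pos: [0.455, 0.171, 0.061]
tcp_rot: [-0.047, 0.999, 0.001, 0.002]
contact_force: [-20.3, -4.6, 65.6]
finger_gap: 0.0439
grip_force: 31.9
```

Emit:
{"name": "play_rows", "arguments": {"steps": [[0,0,-0.05,0],[0,0,-0.25,0],[0,0,-0.5,0],[0,0,-0.75,0],[0.1,0,-0.9,0],[0.2,0,-0.9,0],[0.2,0,-0.9,0],[0.2,0,-0.9,0]]}}

```text
clock: 45.85
eef_pos: [0.4144, 0.1665, 0.2357]
tcp_rot: [-0.046, 0.999, -0.0, -0.0]
contact_force: [0.1, -0.0, -0.4]
finger_gap: 0.0439
grip_force: 0.0
```

```bash
python3 -c "
from h import *
sp(); lids(snap('top','fin.png'),.11)
for x,y in [(-.038,.095),(-.038,-.095),(.038,-.095)]: print(np.round(sh(x,y,0),4))
a=cv2.imread('pics/fin.png')
cv2.imwrite('pics/fz.png',cv2.resize(a[155:345,185:445],None,fx=3,fy=3,interpolation=cv2.INTER_CUBIC))"
```

```text
t 45.85 p [0.4144 0.1665 0.2357] yaw -3.0494 gap 0.0439 q [ 0.12  0.14  1.72 -0.    1.28 -1.54] F [ 0.1 -0.  -0.4]
x' -0.1597 y' 0.0259 z 0.2357
red A 497.0 box (194, 213, 26, 25) ell [206. 225.] [25. 26.] -> [0.5354 0.245  0.11  ]
red A 512.5 box (281, 207, 27, 25) ell [294. 219.] [24. 27.] -> [0.5508 0.0643 0.11  ]
red A 491.0 box (282, 177, 26, 24) ell [294. 188.] [24. 26.] -> [0.6146 0.0642 0.11  ]
blue A 393.0 box (66, 385, 21, 27) ell [ 76. 398.] [21. 26.] -> [0.1772 0.5013 0.11  ]
blue A 1283.0 box (318, 340, 42, 64) ell [339. 377.] [36. 67.] -> [ 0.2294 -0.0339  0.11  ]
blue A 1790.5 box (251, 302, 35, 138) ell [267. 375.] [ 30. 123.] -> [0.2292 0.1133 0.11  ]
blue A 277.5 box (361, 273, 21, 18) ell [371. 281.] [17. 20.] -> [ 0.4243 -0.0972  0.11  ]
blue A 461.0 box (413, 228, 26, 23) ell [426. 239.] [23. 26.] -> [ 0.5136 -0.2086  0.11  ]
[0.5293 0.2464 0.    ]
[0.5466 0.0572 0.    ]
[0.6223 0.0642 0.    ]
```

View pics/fz.png

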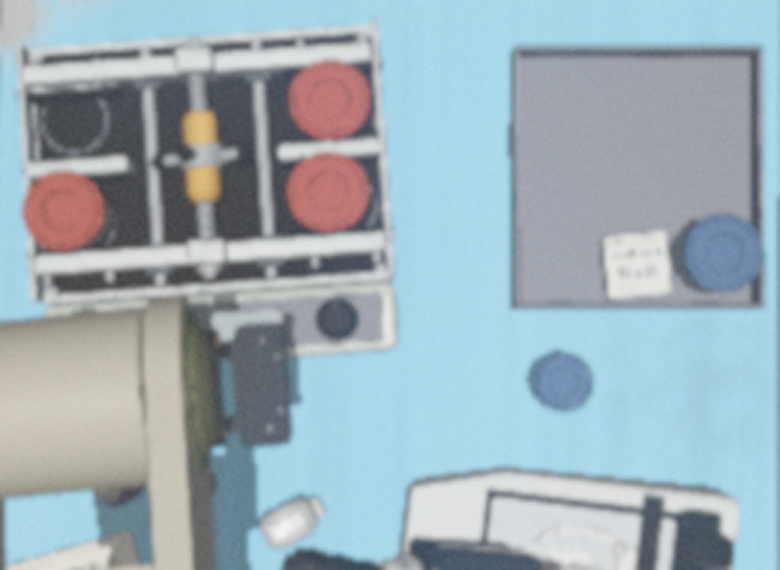

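The picture shows three cups clamped on their stations, around (330,98), (328,192) and (65,210). The blue cup stands in the crate at (722,252), and the arm touches nothing.

```bash
python3 -c "
from workcell import env
print(env.sign_off())"
```

```text
the job is handed in; nothing more can be done
None
```

I handed the job in at about 46 s of robot time: all three red cups that were present stand clamped on stations 1, 2 and 4, the sleeve is turned to its stop, the shaker is switched on, and the blue cup is still in the crate; the sign-off returned no verdict.

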